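Right the fallen sample bottles, load the carrier and latch its bar

TASK

Some square sample bottles have been knocked over on the bench. Swing the carrier's hold-down bar up out of the way, stand every fallen bottle upright in the carrier, one to a pocket and flat on the pocket floor, and only then swing the bar down over the caps until its rod rests fully in the two notches. Leave the other things on the bench where they are.

Things in the scene. Friction and masses are not known exactly. Their poses are not given: they have to be found in the camera images.
- bottle1: one of three or four (the fourth may be absent, None) identical square amber sample bottles with a white round screw cap, lying on its side on the bench at the start. Total height 128 mm: body 50 x 50 mm in section and 90 mm tall, tapering to a cap 32 mm in diameter from 100 to 128 mm. About 0.16 kg. Origin: on its axis at mid-height, 64 mm from the underside; z runs from the underside to the cap, x and y are square to the flat sides.
- bottle2: one of three or four (the fourth may be absent, None) identical square amber sample bottles with a white round screw cap, lying on its side on the bench at the start. Total height 128 mm: body 50 x 50 mm in section and 90 mm tall, tapering to a cap 32 mm in diameter from 100 to 128 mm. About 0.16 kg. Origin: on its axis at mid-height, 64 mm from the underside; z runs from the underside to the cap, x and y are square to the flat sides.
- bottle3: one of three or four (the fourth may be absent, None) identical square amber sample bottles with a white round screw cap, lying on its side on the bench at the start. Total height 128 mm: body 50 x 50 mm in section and 90 mm tall, tapering to a cap 32 mm in diameter from 100 to 128 mm. About 0.16 kg. Origin: on its axis at mid-height, 64 mm from the underside; z runs from the underside to the cap, x and y are square to the flat sides.
- bottle4: one of three or four (the fourth may be absent, None) identical square amber sample bottles with a white round screw cap, lying on its side on the bench at the start. Total height 128 mm: body 50 x 50 mm in section and 90 mm tall, tapering to a cap 32 mm in diameter from 100 to 128 mm. About 0.16 kg. Origin: on its axis at mid-height, 64 mm from the underside; z runs from the underside to the cap, x and y are square to the flat sides.
- carrier: fixed metal bottle carrier, 420 mm along y, four pockets in a row along y, each 62 mm square, on an 84 mm pitch in a grey insert; floor 6 mm, insert top 52 mm above the bench. End plates at y = +-206 mm, x -80 to +56 mm, 132 mm high, front corners (U notches for the rod, x = -68 mm, robot's side) 158 mm. Origin: centre of the row at bench level; x away from the robot, z up.
- pocket1 (a point): centre of the floor of pocket 1 (y = -126 mm on the carrier), 6 mm above the bench; axes as the carrier's
- pocket2 (a point): centre of the floor of pocket 2 (y = -42 mm on the carrier), 6 mm above the bench; axes as the carrier's
- pocket3 (a point): centre of the floor of pocket 3 (y = 42 mm on the carrier), 6 mm above the bench; axes as the carrier's
- pocket4 (a point): centre of the floor of pocket 4 (y = 126 mm on the carrier), 6 mm above the bench; axes as the carrier's
- bar (a joint): angle of the hold-down bar, a U of two side arms (y = +-194 mm), a cross rod and a strip. 0 = shut, level, rod in the notches; grows as it swings up and back, away from the robot, to 1.8 rad (past upright). Starts half shut (0.15 to 0.7), blocking the pockets; stays where it is left (stiff hinge, 1 to 5 N at the rod). A bottle not down in its pocket stops it.
- bar_grip (a point): centre of the rubber grip in the middle of the bar's rod, where to hold it: 16 mm in diameter, 100 mm long along the carrier's y; moves with the bar, 110 mm from the hinge axis. Shut, it is 148 mm above the bench.
- bar_hinge (a point): middle of the bar's hinge axis, which runs along the carrier's y, at carrier x = +42 mm (far side), 148 mm above the bench. A flat strip 22 mm wide joins the arms 42 mm from this axis, 10 mm over the caps when shut.
- beaker: bystander: glass beaker 80 mm wide, 100 mm tall, standing to the left of the carrier; origin centre of underside
- tipbox: bystander: blue pipette tip box with clear lid, 80 x 110 x 70 mm, to the right of the carrier; origin centre of underside
- dishes: bystander: stack of petri dishes 88 mm wide, 32 mm high, near the robot; origin centre of underside
- calculator: bystander: flat pocket calculator 100 x 60 x 12 mm, near the robot; origin centre of underside
Things that resemble listed ones, but are neither listed nor needed, are in the scene too. What is shaped like the bottle1 but blue or purple is not meant.

How it is judged:
By the outcome, as a careful person would: the job done as asked, in the order asked, and still so for the second after the job is handed in, with the robot touching nothing.
Of bottle1, bottle2, bottle3, bottle4 only 3 to 4 are there at a start; the rules pass over those that are not, and their reading is None.
At some moment in a run one of bottle1, bottle2, bottle3, bottle4 may be knocked a few centimetres aside while the robot is not near it.
Once in a run the grip may slacken for a moment while it holds something.
It also fails if it takes over 210 s, if anything falls off the work surface, if the arm or the gripper's body presses on something with over 40 N, if the wrist force passes 120 N, or if a joint passes its speed limit or range.

ROBOT

A 7-joint arm with a two-finger parallel gripper is mounted at the origin on the work surface. World frame = base frame: x ahead of the robot, y to its left, z up, the work surface at z = 0. Lengths are in m, angles in rad, forces in N, time in s.
With the tool pointing down it reaches from about 0.425 to 0.95 m from the base axis. Payload 4.7 kg.
Tool frame: the origin (TCP) lies midway between the tips of the shut fingers; the grasp point (between the pads) lies 19 mm behind it (ctrl.hold_point_z is the distance from the TCP to the grasp point, in m); z points along the fingers, y is the line along which they close (so a half turn about z gives the same grasp; the last joint's range is limited). The gripper opens to 87 mm and grips with 3 to 60 N. Pads are 19 mm wide; open, the fingers measure 117 mm over their backs; the gripper's body (75 mm by 190 mm) begins 51 mm behind the grasp point.
Start: joints at [-1.221, 0.469, -0.049, 1.532, 0.024, 1.141, -0.082], TCP at [0.25, 0.627, 0.223] pointing down, gripper open.
Joint ranges: [-2.59, 2.59], [-0.33, 1.99], [-1.39, 1.29], [0.1, 2.45], [-1.04, 4.18], [0.21, 1.99], [-2.66, 2.66]. Speed limits (rad/s): [2.57, 2.57, 3.14, 3.14, 3.14, 3.14, 3.14].

INTERFACE

Orientations are given as a unit quaternion [w, x, y, z].
In Python, from station import ctrl gives the robot as it stands.
- The arm moves only by the tool play_rows, never from a script. Its argument "plan" is a list of rows, each a list of 6 numbers: the shift along the tool's x, y, z in m, then the turn, a rotation vector about the tool's x, y, z in rad. A call has 1 to 20 rows; each row is the pose to reach, as a shift and turn from the pose commanded when the call began, along the tool's axes at that moment; what a row does not reach only later rows make up. A row lasts 1/12 s, in which the tool goes at most 41.7 mm and 7.16 degrees, less where a joint would pass 70% of its speed; a pose out of reach is approached as far as the arm can. A call with a gripper value outside its range is refused whole. "gripper" is the closure, from -1 (fully open) to 1 (shut), set as the call begins (left out, the last holds). The fingers move at their own pace and stop on an object; the grip force is fixed at half the most. Time passes only in rows, so rows that repeat a pose let the fingers close. It gives the time, the measured TCP pose, the force, the opening and the grip force at its end, in the units of the state.
- ctrl.get_state(): the state, without advancing time (a new reading comes with each control period).
- ctrl.get_image(name): name is "side" or "top" or "wrist"; returns the picture (480x640x3 uint8, red, green, blue); there is no depth.
- ctrl.get_calibration(name): a dict with "camera_matrix" (3x3 intrinsics, pixels), "rvec" (rotation vector, rad) and "tvec" (3), from world to camera coordinates, as OpenCV has them; the wrist camera has in their place "T_tool_cam" (4x4, takes a point from camera to tool coordinates, whose origin is the TCP and whose axes are the flange's). Camera axes: x right, y down, z forward; pixel columns grow to the right and rows downward; lengths in m; the calibration is good to about 2 mm. The wrist camera is an equidistant fisheye: a pixel r from the principal point sees the ray r / f radians off the axis. A picture is of the moment at which its call begins: read the wrist's pose just before it. get_calibration takes no time and is no camera call.
- ctrl.close_job(): hands the job in; it is judged then, once.
The state is a dict: "clock": time; "qpos": joint angles; "joint_vel": joint speeds; "effort": joint torques, N m; "ee_pos": TCP position; "tcp_rot": TCP orientation; "ft_force": force on the tool from outside, world axes, zero at the start; "moment": the same for the moment, N m; "width": finger opening in m; "gripper_force": force on a finger pad.
Only numpy, scipy, OpenCV 4.12 (cv2) and the standard library are available. Lean on these libraries where they do the work, as an engineer would, in place of code of your own. Each camera call takes 0.05 s, during which the arm holds its last target. There are 200 camera calls.

## Working session

There is one attempt and no reset: what is moved stays moved. The work goes in short steps, Python scripts to look and compute and a tool call to move; the robot and the scene stay as the last step left them, time stands still between calls to the robot, and variables do not carry over. Pictures are saved under pics/ and viewed, at most 14 in all, crops included, and the job is handed in when it is done.

Besides the shell and the picture viewer there is one more tool, called after "Call:" by a JSON object that holds its "op" and its "data", one argument or row to a line. play_rows: Moves the arm, as the interface text tells. Its arguments: {"type":"object","properties":{"plan":{"type":"array"},"gripper":{"type":"number"}},"required":["plan"]}

```bash
ls; mkdir -p pics; python3 - <<'E'
from station import ctrl
import cv2
for n in("top","side"):
    im=ctrl.get_image(n); cv2.imwrite(f"pics/{n}0.png",im[:,:,::-1])
    c=ctrl.get_calibration(n); print(n,c)
print(ctrl.get_calibration("wrist")); print(ctrl.get_state(),ctrl.hold_point_z)
E
```

```text
pics
top {'camera_matrix': array([[531.41248117,   0.        , 320.79617361],
       [  0.        , 531.41248117, 246.01561909],
       [  0.        ,   0.        ,   1.        ]]), 'rvec': array([ 2.12496883, -2.15155462,  0.18158893]), 'tvec': array([-0.08091054,  0.48204307,  1.3970358 ])}
side {'camera_matrix': array([[567.0814962 ,   0.        , 314.1000169 ],
       [  0.        , 567.0814962 , 241.22323146],
       [  0.        ,   0.        ,   1.        ]]), 'rvec': array([ 2.18275777, -0.84027243,  0.36993308]), 'tvec': array([-0.40179627,  0.26790903,  1.53586391])}
{'camera_matrix': array([[371.64829954,   0.        , 324.67743841],
       [  0.        , 371.64829954, 233.65119459],
       [  0.        ,   0.        ,   1.        ]]), 'T_tool_cam': array([[ 1.41071280e-03, -9.59953176e-01, -2.80156939e-01,
         7.66525675e-02],
       [ 9.99998911e-01,  1.47580662e-03, -2.13951077e-05,
        -3.12338276e-04],
       [ 4.33995766e-04, -2.80156603e-01,  9.59954212e-01,
        -1.62992780e-01],
       [ 0.00000000e+00,  0.00000000e+00,  0.00000000e+00,
         1.00000000e+00]])}
{'clock': 0.1, 'qpos': array([-1.22087478,  0.46939412, -0.04855759,  1.53358859,  0.02409604,
        1.14098066, -0.08229334]), 'joint_vel': array([-0.00068751, -0.00119048, -0.00030641, -0.00363931, -0.00117514,
        0.00015901, -0.00079443]), 'effort': array([ 3.19732935e-04, -5.09171712e+01, -8.14137538e-02, -2.36829472e+01,
       -6.15266128e-02,  3.45479313e-02,  5.55441807e-05]), 'ee_pos': array([0.24943984, 0.62663714, 0.22157579]), 'tcp_rot': array([-1.31144769e-04,  1.88279673e-01,  9.82115048e-01, -8.83059577e-04]), 'ft_force': array([-0.31088782,  1.09575906, -0.58011749]), 'moment': array([0.01500844, 0.0255412 , 0.03954861]), 'gripper_force': 0.0, 'width': 0.08731420703269248} 0.0187
```

View pics/top0.png

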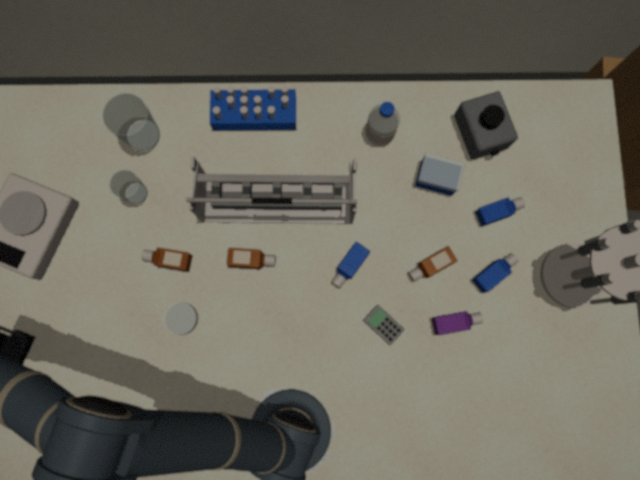

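View pics/side0.png

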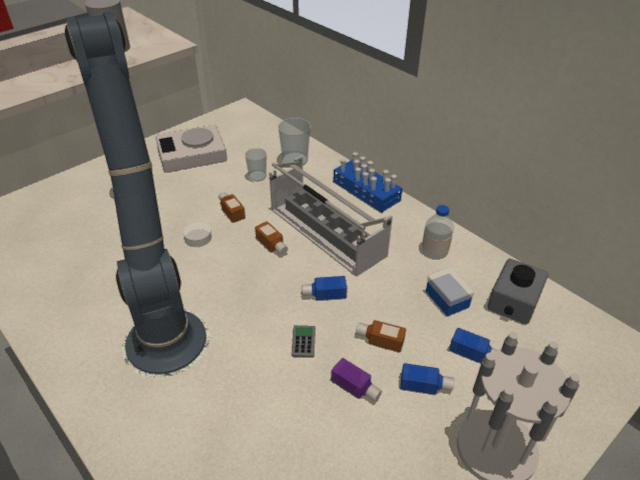

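The top view shows amber candidates at (172,259), (250,258) and (433,263). The lookalikes to reject are blue at (352,262), (497,210) and (495,273), and purple at (455,322). So there are three amber bottles, unless one is hidden under the arm at (90,400). The carrier is at about (273,200).

```bash
cat > h.py <<'E'
from station import ctrl
import numpy as np, cv2
from scipy.spatial.transform import Rotation as R
def tcp():
    s=ctrl.get_state(); q=s['tcp_rot']; T=np.eye(4)
    T[:3,:3]=R.from_quat([q[1],q[2],q[3],q[0]]).as_matrix(); T[:3,3]=s['ee_pos']; return T
def ray(n,uv,T=None):
    c=ctrl.get_calibration(n); K=c['camera_matrix']; uv=np.atleast_2d(np.float64(uv))
    p=(uv-K[:2,2])/[K[0,0],K[1,1]]
    if n=='wrist':
        r=np.linalg.norm(p,axis=1,keepdims=True); d=np.hstack([p/np.maximum(r,1e-9)*np.sin(r),np.cos(r)])
        M=T@c['T_tool_cam']; return M[:3,3],d@M[:3,:3].T
    Rm=cv2.Rodrigues(c['rvec'])[0]; d=np.hstack([p,np.ones((len(p),1))])
    return -Rm.T@c['tvec'],d@Rm
def cast(n,uv,z,T=None):
    o,d=ray(n,uv,T); return o+d*((z-o[2])/d[:,2])[:,None]
def amber(im):
    h=cv2.cvtColor(im,cv2.COLOR_RGB2HSV); return cv2.inRange(h,(3,130,50),(18,255,255))
def delta(pos,yawdir=None,Rt=None):
    """shift & rotvec in tool axes from current measured pose to target"""
    T=tcp(); d=T[:3,:3].T@(np.array(pos)-T[:3,3])
    rv=R.from_matrix(T[:3,:3].T@Rt).as_rotvec() if Rt is not None else np.zeros(3)
    return np.round(d,4),np.round(rv,3)
def down(yaw):
    "tool z down, tool y along (cos yaw, sin yaw)"
    y=np.array([np.cos(yaw),np.sin(yaw),0]); z=np.array([0,0,-1.]); return np.stack([np.cross(y,z),y,z],1)
E
python3 - <<'E'
from h import *
im=cv2.imread('pics/top0.png')[:,:,::-1]
m=amber(im)
for c in cv2.findContours(m,cv2.RETR_EXTERNAL,cv2.CHAIN_APPROX_NONE)[0]:
    if cv2.contourArea(c)<60: continue
    (p,s,a)=cv2.minAreaRect(c); b=cv2.boxPoints((p,s,a)); print(np.round(p),np.round(s),a, cast('top',[p],.03)[0].round(3), cast('top',b,.03)[:,:2].round(3).tolist())
o,d=ray('top',[[320,240]]);print('cam',o)
# caps
for n,uv in(('capA',(149,256)),('capB',(269,261)),('capC',(416,273))): print(n,cast('top',[uv],.025)[0].round(3))
k=im[140:300,130:370]; a=cv2.resize(k,(800,533),interpolation=cv2.INTER_CUBIC); cv2.imwrite('pics/c1.png',a[:,:,::-1])
E
```

```text
[428. 267.] [16. 15.] 58.392494201660156 [ 0.421 -0.376  0.03 ] [[0.43, -0.347], [0.451, -0.382], [0.412, -0.404], [0.392, -0.369]]
[246. 258.] [35. 17.] 2.4895529747009277 [0.451 0.117 0.03 ] [[0.43, 0.166], [0.478, 0.165], [0.473, 0.069], [0.425, 0.07]]
[171. 259.] [37. 17.] 9.865806579589844 [0.452 0.319 0.03 ] [[0.438, 0.373], [0.484, 0.366], [0.465, 0.266], [0.419, 0.273]]
[609.  64.] [15. 27.] 47.121097564697266 [ 1.007 -0.928  0.03 ] [[0.996, -0.883], [1.053, -0.946], [1.018, -0.973], [0.962, -0.91]]
cam [ 0.24637185 -0.07771878  1.45735437]
capA [0.462 0.381 0.025]
capB [0.444 0.054 0.025]
capC [ 0.406 -0.344  0.025]
```

View pics/c1.png

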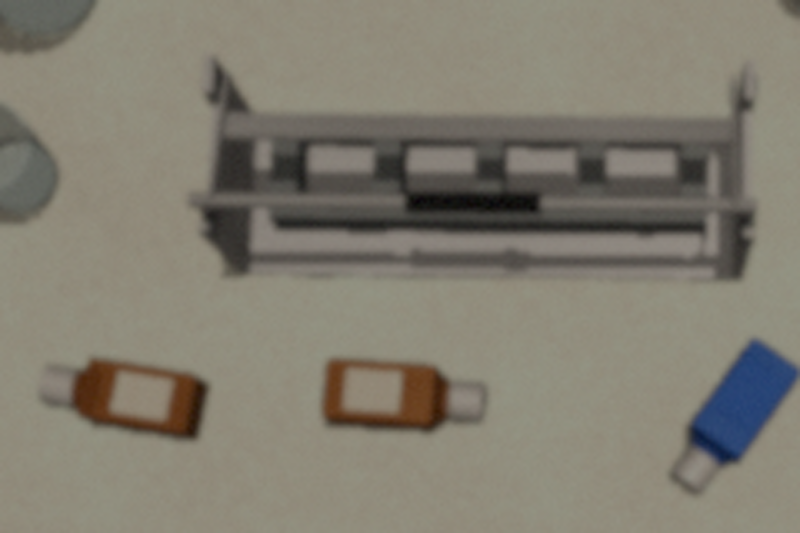

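The close crop confirms two amber bottles near the carrier, with caps at (57,385) on the left and (465,402) on the right. The bar is half shut, with its black grip at (472,203). Next I'll triangulate the grip and locate the carrier corners.

```bash
cat >> h.py <<'E'
def tri(rays):
    A=np.zeros((3,3));b=np.zeros(3)
    for o,d in rays:
        d=d[0]/np.linalg.norm(d[0]); P=np.eye(3)-np.outer(d,d); A+=P;b+=P@o
    p=np.linalg.solve(A,b); return p,[np.linalg.norm((np.eye(3)-np.outer(d[0],d[0])/(d[0]@d[0]))@(p-o)) for o,d in rays]
def log():
    import json; s=ctrl.get_state()
    open('log.txt','a').write(json.dumps([list(map(float,s[k])) for k in('qpos','ee_pos','tcp_rot')])+'\n'); return s
E
python3 - <<'E'
from h import *
log()
f=lambda u,v:(130+u/3.333,140+v/3.333)
c=cast('top',[f(237,275),f(738,278)],0.0); print('front corners',c)
d=c[0]-c[1]; print('len',np.linalg.norm(d),'yaw',np.arctan2(-d[0],d[1]))
print('rear post tops?',cast('top',[f(208,62),f(750,70)],.0))
side=cv2.imread('pics/side0.png')[:,:,::-1]; top=cv2.imread('pics/top0.png')[:,:,::-1]
def dark(im,x0,x1,y0,y1):
    g=cv2.cvtColor(im,cv2.COLOR_RGB2GRAY)[y0:y1,x0:x1]; m=(g<40).astype(np.uint8)
    n,l,s,ct=cv2.connectedComponentsWithStats(m); i=1+s[1:,4].argmax(); print(s[i]); return ct[i]+[x0,y0]
t=dark(top,245,300,190,212); s=dark(side,295,335,175,208); print(t,s)
print(tri([ray('top',[t]),ray('side',[s])]))
a=cv2.resize(side[130:290,240:420],(720,640)[0:2] if 0 else (675,600),interpolation=cv2.INTER_CUBIC); cv2.imwrite('pics/c2.png',a[:,:,::-1])
E
```

```text
front corners [[ 0.55828336  0.24680035  0.        ]
 [ 0.55071741 -0.17373022  0.        ]]
len 0.4205986230043255 yaw -0.01798950241074504
rear post tops? [[ 0.74491234  0.27607413  0.        ]
 [ 0.73251733 -0.18805666  0.        ]]
[  7   8  39   6 191]
[ 9 10 22 18 95]
[271.48691099 200.16230366] [314.38947368 193.50526316]
(array([0.57317539, 0.03389367, 0.1841888 ]), [np.float64(0.00018578871520124105), np.float64(0.00018578871520103673)])
```

View pics/c2.png

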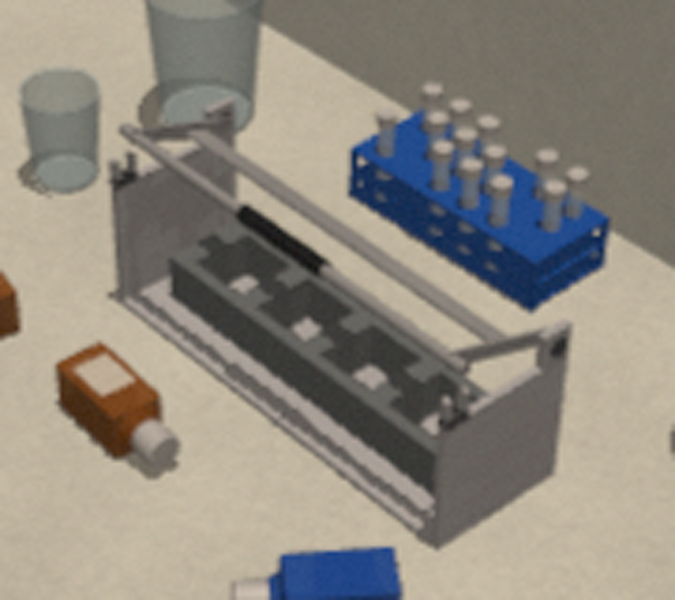

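```bash
python3 - <<'E'
from h import *
print(delta([.45,.33,.33]),delta([.573,.034,.30],Rt=down(-.018)))
E
```

```text
(array([-0.2961, -0.2016, -0.108 ]), array([0., 0., 0.])) (array([-0.5198, -0.4311, -0.0776]), array([-2.00e-03,  1.00e-03,  1.21e+00]))
```

Call:
{"op": "play_rows", "data": {
  "plan": [
    [0, 0, -0.04, 0, 0, 0],
    [0, 0, -0.08, 0, 0, 0],
    [-0.05, -0.04, -0.09, 0, 0, 0.12],
    [-0.52, -0.431, -0.09, 0, 0, 1.21],
    [-0.52, -0.431, -0.09, 0, 0, 1.21],
    [-0.52, -0.431, -0.09, 0, 0, 1.21],
    [-0.52, -0.431, -0.09, 0, 0, 1.21],
    [-0.52, -0.431, -0.09, 0, 0, 1.21],
    [-0.52, -0.431, -0.09, 0, 0, 1.21],
    [-0.52, -0.431, -0.09, 0, 0, 1.21],
    [-0.52, -0.431, -0.09, 0, 0, 1.21],
    [-0.52, -0.431, -0.09, 0, 0, 1.21],
    [-0.52, -0.431, -0.09, 0, 0, 1.21],
    [-0.52, -0.431, -0.09, 0, 0, 1.21],
    [-0.52, -0.431, -0.09, 0, 0, 1.21],
    [-0.52, -0.431, -0.09, 0, 0, 1.21],
    [-0.52, -0.431, -0.09, 0, 0, 1.21],
    [-0.52, -0.431, -0.09, 0, 0, 1.21],
    [-0.52, -0.431, -0.09, 0, 0, 1.21],
    [-0.52, -0.431, -0.09, 0, 0, 1.21]
  ],
  "gripper": -0.3
}}

```text
clock: 1.77
ee_pos: [0.5741, 0.0297, 0.3122]
tcp_rot: [0.001, 0.716, 0.698, -0.001]
ft_force: [-0.0, 0.1, 0.1]
width: 0.0565
gripper_force: 0.0
```

```bash
python3 - <<'E'
from h import *
s=log();print(s['qpos'].round(3),s['ee_pos'].round(4),s['width'])
T=tcp();print(T.round(3)); im=ctrl.get_image('wrist'); cv2.imwrite('pics/w1.png',im[:,:,::-1])
print(delta([.573,.034,.166],Rt=down(-.018)))
c=ctrl.get_calibration('wrist')
# project est. grip into the wrist
M=np.linalg.inv(T@c['T_tool_cam'])
for p in ([.573,.034,.184],[.573,.084,.184],[.573,-.016,.184]):
    q=M[:3,:3]@p+M[:3,3]; th=np.arctan2(np.hypot(q[0],q[1]),q[2]); print(c['camera_matrix'][:2,2]+371.65*th*q[:2]/np.hypot(*q[:2]))
E
```

```text
[-0.526  0.249  0.498  1.68  -0.122  1.245 -0.027] [0.5741 0.0297 0.3122] 0.056536014140582416
[[ 0.026  1.    -0.     0.574]
 [ 1.    -0.026 -0.002  0.03 ]
 [-0.002 -0.    -1.     0.312]
 [ 0.     0.     0.     1.   ]]
(array([ 0.0011, -0.0002,  0.146 ]), array([-0.001,  0.   , -0.004]))
[322.99593537 218.00133378]
[321.36686094 155.97476743]
[324.52157686 275.29146245]
```

View pics/w1.png

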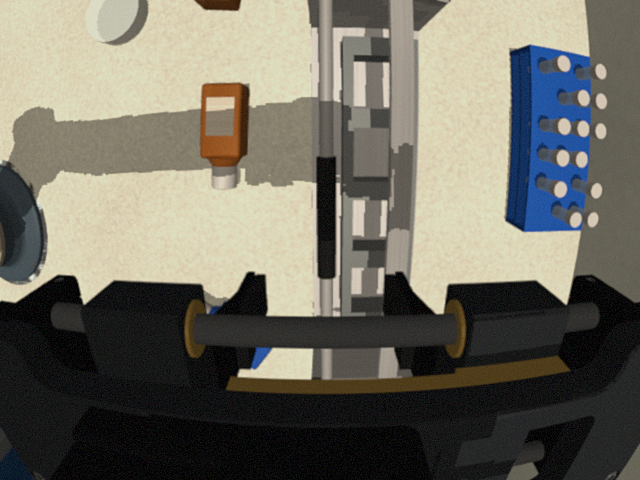

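The wrist view puts the black grip at (326,217), against a predicted (323,218), so the fix is good. I'll descend and grip.

Call:
{"op": "play_rows", "data": {
  "plan": [
    [0.001, 0.002, 0.04, 0, 0, 0],
    [0.001, 0.002, 0.08, 0, 0, 0],
    [0.001, 0.002, 0.11, 0, 0, 0],
    [0.001, 0.002, 0.13, 0, 0, 0],
    [0.001, 0.002, 0.146, 0, 0, 0],
    [0.001, 0.002, 0.146, 0, 0, 0],
    [0.001, 0.002, 0.146, 0, 0, 0]
  ]
}}

```text
clock: 2.4
ee_pos: [0.5745, 0.0374, 0.166]
tcp_rot: [-0.001, 0.712, 0.702, -0.001]
ft_force: [0.3, -0.8, 1.9]
width: 0.0566
gripper_force: 0.0
```

Call:
{"op": "play_rows", "data": {
  "plan": [
    [0, 0, 0, 0, 0, 0],
    [0, 0, 0, 0, 0, 0],
    [0, 0, 0, 0, 0, 0],
    [0, 0, 0, 0, 0, 0],
    [0, 0, 0, 0, 0, 0],
    [0, 0, 0, 0, 0, 0]
  ],
  "gripper": 1
}}

```text
clock: 2.9
ee_pos: [0.5755, 0.0354, 0.1669]
tcp_rot: [0.0, 0.713, 0.701, 0.0]
ft_force: [-0.4, 0.1, 0.2]
width: 0.0245
gripper_force: 0.0
```

```bash
python3 - <<'E'
from h import *
s=log();print(s['qpos'].round(3),s['ee_pos'].round(4),s['width'],s['ft_force'])
p=s['ee_pos']; th0=.335
for th in (.5,.7,.9,1.1,1.3,1.5,1.65,1.78):
    # carrier x, z ; tool y ~ carrier x, tool z down
    print(th, 'dy',round(.11*(np.cos(th0)-np.cos(th)),3),'dz',round(-.11*(np.sin(th)-np.sin(th0)),3))
E
```

```text
[-0.488  0.385  0.458  1.856 -0.206  0.947  0.044] [0.5755 0.0354 0.1669] 0.02446071851946648 [-0.38278118  0.07677067  0.2301306 ]
0.5 dy 0.007 dz -0.017
0.7 dy 0.02 dz -0.035
0.9 dy 0.036 dz -0.05
1.1 dy 0.054 dz -0.062
1.3 dy 0.074 dz -0.07
1.5 dy 0.096 dz -0.074
1.65 dy 0.113 dz -0.073
1.78 dy 0.127 dz -0.071
```

Call:
{"op": "play_rows", "data": {
  "plan": [
    [0, 0, 0, 0, 0, 0],
    [0, 0, 0, 0, 0, 0],
    [0, 0, 0, 0, 0, 0],
    [0, 0, 0, 0, 0, 0],
    [0, 0.004, -0.009, 0, 0, 0],
    [0, 0.007, -0.017, 0, 0, 0],
    [0, 0.013, -0.026, 0, 0, 0],
    [0, 0.02, -0.035, 0, 0, 0],
    [0, 0.028, -0.043, 0, 0, 0],
    [0, 0.036, -0.05, 0, 0, 0]
  ]
}}

```text
clock: 3.73
ee_pos: [0.6057, 0.0347, 0.217]
tcp_rot: [-0.006, 0.713, 0.701, -0.005]
ft_force: [-17.1, 0.1, 8.1]
width: 0.0152
gripper_force: 30.0
```

```bash
python3 - <<'E'
from h import *
s=log();print(s['qpos'].round(3),s['ee_pos'].round(4),s['width'],s['gripper_force'],s['ft_force'])
E
```

```text
[-0.477  0.391  0.471  1.72  -0.198  1.093  0.04 ] [0.6057 0.0347 0.217 ] 0.015178354147131604 30.008992552757263 [-17.12235508   0.09239487   8.08760277]
```

Call:
{"op": "play_rows", "data": {
  "plan": [
    [0, 0.004, -0.005, 0, 0, 0],
    [0, 0.012, -0.01, 0, 0, 0],
    [0, 0.022, -0.015, 0, 0, 0],
    [0, 0.033, -0.018, 0, 0, 0],
    [0, 0.044, -0.021, 0, 0, 0],
    [0, 0.054, -0.022, 0, 0, 0],
    [0, 0.063, -0.022, 0, 0, 0],
    [0, 0.072, -0.022, 0, 0, 0],
    [0, 0.08, -0.021, 0, 0, 0],
    [0, 0.083, -0.02, 0, 0, 0],
    [0, 0.083, -0.02, 0, 0, 0]
  ]
}}

```text
clock: 4.65
ee_pos: [0.6964, 0.0325, 0.2402]
tcp_rot: [0.002, 0.713, 0.701, 0.001]
ft_force: [-0.9, -0.4, 4.7]
width: 0.0151
gripper_force: 30.0
```

```bash
python3 - <<'E'
from h import *
s=log();print(s['qpos'].round(3),s['ee_pos'].round(4),s['width'],s['gripper_force'],s['ft_force'])
E
```

```text
[-0.414  0.517  0.467  1.48  -0.241  1.198  0.069] [0.6964 0.0325 0.2402] 0.015082394255045165 29.994450509548187 [-0.86829111 -0.42387908  4.7056892 ]
```

Call:
{"op": "play_rows", "data": {
  "plan": [
    [0, 0, 0, 0, 0, 0],
    [0, 0, 0, 0, 0, 0],
    [0, 0, 0, 0, 0, 0],
    [0, 0, 0, 0, 0, 0],
    [0, 0, -0.03, 0, 0, 0],
    [0, 0, -0.07, 0, 0, 0],
    [0, 0, -0.1, 0, 0, 0],
    [0, -0.04, -0.1, 0, 0, 0],
    [0, -0.08, -0.1, 0, 0, 0],
    [0, -0.12, -0.1, 0, 0, 0],
    [0.02, -0.16, -0.1, 0, 0, 0],
    [0.05, -0.2, -0.1, 0, 0, 0],
    [0.08, -0.24, -0.1, 0, 0, 0],
    [0.08, -0.24, -0.1, 0, 0, 0],
    [0.08, -0.24, -0.1, 0, 0, 0]
  ],
  "gripper": -1
}}

```text
clock: 5.9
ee_pos: [0.4522, 0.1212, 0.3369]
tcp_rot: [-0.001, 0.711, 0.704, 0.001]
ft_force: [-0.6, -0.1, 0.9]
width: 0.0869
gripper_force: 0.0
```

```bash
cat > kin.py <<'E'
import json,itertools,numpy as np
from scipy.optimize import least_squares
from scipy.spatial.transform import Rotation as R
D=[json.loads(l) for l in open('log.txt')]
def fk(q,s,par,Rt):
    h,L1,L2,L3,e1,e2=par; M=np.eye(3);p=np.array([0,0,h]);ax='zyzyzyz'
    M=R.from_euler('z',s[0]*q[0]).as_matrix()@R.from_euler('y',s[1]*q[1]).as_matrix()
    M=M@R.from_euler('z',s[2]*q[2]).as_matrix(); p=p+M@[e1,0,L1]
    M=M@R.from_euler('y',s[3]*q[3]).as_matrix()@R.from_euler('z',s[4]*q[4]).as_matrix(); p=p+M@[e2,0,L2]
    M=M@R.from_euler('y',s[5]*q[5]).as_matrix()@R.from_euler('z',s[6]*q[6]).as_matrix(); p=p+M@[0,0,L3]
    return p,M@Rt
def Q(r): return R.from_quat([r[1],r[2],r[3],r[0]]).as_matrix()
E
python3 - <<'E'
from h import *
s=log();print(s['qpos'].round(3),s['ee_pos'].round(4))
from kin import *
best=[]
for s in itertools.product([1,-1],repeat=4):
    sg=(s[0],1,s[1],1,s[2],1,s[3])
    Rs=[fk(d[0],sg,[0]*6,np.eye(3))[1].T@Q(d[2]) for d in D]
    Rm=R.from_matrix(Rs).mean(); err=max((R.from_matrix(Rs)*Rm.inv()).magnitude()) if 0 else max((Rm.inv()*R.from_matrix(Rs)).magnitude())
    best.append((err,sg,Rm.as_matrix()))
best.sort(key=lambda b:b[0]); print([(b[0],b[1]) for b in best[:3]],best[0][2].round(3))
e,sg,Rt=best[0]
f=lambda p:np.concatenate([fk(d[0],sg,p,Rt)[0]-d[1] for d in D])
r=least_squares(lambda p:np.concatenate([f(p),.01*(p-[.3,.45,.45,.3,0,0])]),[.3,.45,.45,.3,0,0]); print(r.x.round(4),np.abs(f(r.x)).max())
json.dump([sg,list(r.x),Rt.round().tolist()],open('kin.json','w'))
E
```

```text
[-0.732  0.023  0.394  1.855 -0.012  1.266 -0.344] [0.4522 0.1212 0.3369]
[(np.float64(6.693195358730669e-16), (-1, 1, -1, 1, -1, 1, -1)), (np.float64(0.2983260570103265), (-1, 1, -1, 1, 1, 1, -1)), (np.float64(0.5248568856827244), (-1, 1, -1, 1, 1, 1, 1))] [[ 0. -1. -0.]
 [ 1.  0. -0.]
 [ 0. -0.  1.]]
[ 0.2255  0.4411  0.4767  0.2705 -0.0006 -0.0869] 0.04421449109025838
```

```bash
cat >> kin.py <<'E'
SG=(-1,1,-1,1,-1,1,-1); RT=np.array([[0,-1,0],[1,0,0],[0,0,1.]])
def frames(q):
    M=np.eye(3);out=[M]
    for i in range(7):
        M=M@R.from_euler('zy'[i%2],SG[i]*q[i]).as_matrix(); out.append(M)
    return out
COLS=[(0,2),(1,0),(1,1),(3,0),(3,1),(3,2),(5,0),(5,1),(5,2),(7,2)]
def rows(q):
    F=frames(q); return np.stack([F[i][:,j] for i,j in COLS],1)
def solve(lam=1e-3):
    A=np.vstack([rows(d[0]) for d in D]); b=np.concatenate([d[1] for d in D])
    x0=np.array([.3,0,0,0,0,.45,0,0,.45,.3]); n=len(x0)
    x=np.linalg.lstsq(np.vstack([A,lam*np.eye(n)]),np.concatenate([b,lam*x0]),rcond=None)[0]
    return x,np.abs(A@x-b).max()
E
python3 - <<'E'
from kin import *
for l in(1e-4,1e-3,1e-2,.05):
    x,e=solve(l); print(l,dict(zip(COLS,x.round(3).tolist())),e)
E
```

```text
0.0001 {(0, 2): 0.238, (1, 0): 0.0, (1, 1): -0.026, (3, 0): 0.0, (3, 1): -0.015, (3, 2): 0.554, (5, 0): -0.0, (5, 1): -0.0, (5, 2): 0.467, (7, 2): 0.315} 2.5401412195869e-08
0.001 {(0, 2): 0.238, (1, 0): 0.0, (1, 1): -0.026, (3, 0): 0.0, (3, 1): -0.015, (3, 2): 0.554, (5, 0): -0.0, (5, 1): -0.0, (5, 2): 0.467, (7, 2): 0.315} 2.5195119544019207e-06
0.01 {(0, 2): 0.249, (1, 0): 0.0, (1, 1): -0.026, (3, 0): 0.0, (3, 1): -0.015, (3, 2): 0.554, (5, 0): -0.0, (5, 1): -0.0, (5, 2): 0.467, (7, 2): 0.326} 0.0001402170102182687
0.05 {(0, 2): 0.261, (1, 0): 0.001, (1, 1): -0.026, (3, 0): 0.001, (3, 1): -0.015, (3, 2): 0.552, (5, 0): -0.001, (5, 1): -0.001, (5, 2): 0.466, (7, 2): 0.337} 0.0005507220861335066
```

```bash
cat >> h.py <<'E'
def bottles(name,T=None,z=.03,save=None,amin=400):
    im=ctrl.get_image(name)
    if save: cv2.imwrite(save,im[:,:,::-1])
    m=cv2.morphologyEx(amber(im),cv2.MORPH_CLOSE,np.ones((9,9)))
    out=[]
    for c in cv2.findContours(m,cv2.RETR_EXTERNAL,cv2.CHAIN_APPROX_NONE)[0]:
        if cv2.contourArea(c)<amin: continue
        w=cast(name,c[:,0],z,T)[:,:2]
        if len(w)<4 or np.abs(w).max()>1.2: continue
        (p,s,a)=cv2.minAreaRect((w*1000).astype(np.float32))
        if max(s)>140 or max(s)<50: continue
        b=cv2.boxPoints((p,s,a)); e=[b[1]-b[0],b[2]-b[1]]; e=max(e,key=np.linalg.norm)
        out.append((np.round(np.array(p)/1000,4),np.round(s,0),np.round(np.degrees(np.arctan2(e[1],e[0])),1)))
    return out
E
python3 - <<'E'
from h import *
T=tcp()
for b in bottles('wrist',T,.035,'pics/w2.png'): print(b)
from kin import *
import json
LO=np.array([-2.59,-.33,-1.39,.1,-1.04,.21,-2.66]);HI=np.array([2.59,1.99,1.29,2.45,4.18,1.99,2.66])
x=solve(1e-4)[0]; np.save('x.npy',x)
q0=ctrl.get_state()['qpos']
rng=np.random.default_rng(0)
def ik(p,Rw,q0,n=40):
    best=None
    for k in range(n):
        s=q0 if k==0 else rng.uniform(LO,HI)
        def f(q):
            return np.concatenate([(rows(q)@x-p)*5,R.from_matrix(Rw.T@(frames(q)[7]@RT)).as_rotvec(),.003*(q-q0)])
        r=least_squares(f,np.clip(s,LO+.02,HI-.02),bounds=(LO,HI))
        if np.abs(r.fun[:6]).max()<.01 and (best is None or np.abs(r.x-q0).max()<np.abs(best-q0).max()): best=r.x
    return best
def tilt(cy,elev,xs): # tool z points horizontally along cap dir c (2D), down by elev ; tool x sign
    z=np.array([cy[0]*np.cos(elev),cy[1]*np.cos(elev),-np.sin(elev)])
    xx=np.array([cy[0]*np.sin(elev),cy[1]*np.sin(elev),np.cos(elev)])*xs
    return np.stack([xx,np.cross(z,xx),z],1)
for nm,c in(('+y',(0,1)),('-y',(0,-1))):
  for xs in(1,-1):
    for el in(20,35):
      for px in (.42,.47):
        print(nm,xs,el,px,(lambda a:None if a is None else a.round(2).tolist())(ik(np.array([px,.1,.06]),tilt(c,np.radians(el),xs),q0)))
E
```

```text
(array([ 0.7408, -0.0904]), array([ 44., 107.]), np.float32(-79.8))
(array([ 0.1603, -0.0863]), array([108.,  43.]), np.float32(75.9))
(array([0.4547, 0.116 ]), array([102.,  50.]), np.float32(85.9))
(array([0.4536, 0.3186]), array([101.,  49.]), np.float32(80.2))
+y 1 20 0.42 [0.64, 0.82, -0.36, 2.19, -1.04, 1.06, 1.28]
+y 1 20 0.47 [0.59, 0.84, -0.35, 2.09, -1.04, 1.09, 1.2]
+y 1 35 0.42 [0.49, 0.63, -0.27, 2.24, -1.04, 0.92, 1.16]
+y 1 35 0.47 [0.41, 0.66, -0.22, 2.13, -1.04, 0.97, 1.1]
+y -1 20 0.42 [0.64, 0.82, -0.36, 2.19, -1.04, 1.06, -1.86]
+y -1 20 0.47 [0.59, 0.84, -0.35, 2.09, -1.04, 1.09, -1.94]
+y -1 35 0.42 [0.49, 0.63, -0.27, 2.24, -1.04, 0.92, -1.98]
+y -1 35 0.47 [0.41, 0.66, -0.22, 2.13, -1.04, 0.97, -2.04]
-y 1 20 0.42 [-0.74, 0.85, -0.12, 1.94, 0.74, 1.55, 1.75]
-y 1 20 0.47 [-0.72, 0.87, -0.07, 1.85, 0.77, 1.56, 1.84]
-y 1 35 0.42 [-0.67, 0.7, -0.14, 2.01, 0.7, 1.35, 1.82]
-y 1 35 0.47 [-0.65, 0.73, -0.1, 1.92, 0.73, 1.36, 1.9]
-y -1 20 0.42 [-1.21, 0.93, 0.52, 1.97, 0.45, 1.26, -1.03]
-y -1 20 0.47 [-1.15, 0.96, 0.54, 1.88, 0.47, 1.28, -0.97]
-y -1 35 0.42 [-1.16, 0.76, 0.51, 2.04, 0.41, 1.11, -0.98]
-y -1 35 0.47 [-1.1, 0.8, 0.53, 1.95, 0.42, 1.12, -0.91]
```

View pics/w2.png

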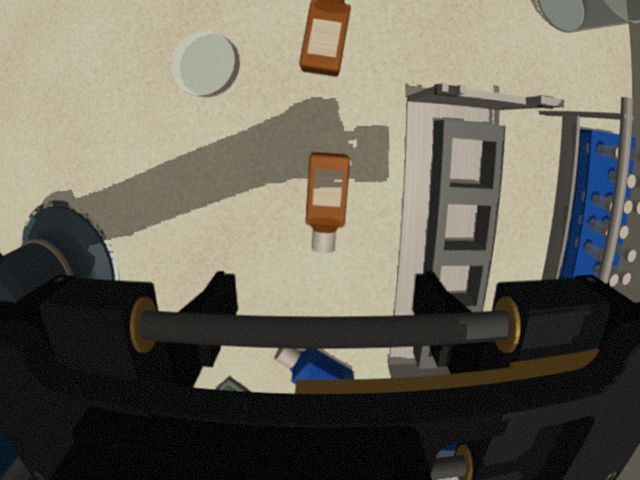

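The bar is clear of the pockets. Bottle B is at pixel (328,190) and bottle A at (326,40). I'll tilt B up onto the bench, then regrasp it by its cap from straight above.

```bash
cat >> h.py <<'E'
def Tpose(c,ang,xs):
    """tool leaning: ang = angle of tool z from straight down toward horizontal dir c (cap dir); tool x = xs*c when ang=0"""
    c=np.array([c[0],c[1],0.]);c/=np.linalg.norm(c);u=np.array([0,0,1.])
    z=c*np.sin(ang)-u*np.cos(ang); x=xs*(c*np.cos(ang)+u*np.sin(ang)); return np.stack([x,np.cross(z,x),z],1)
def go(g,Rt):
    "delta for grasp point g"
    return delta(np.array(g)-0+Rt[:,2]*.0187,Rt=Rt)
E
python3 - <<'E'
from h import *
c=np.array([-.07,-.9975])
g=np.array([.4582,.166])+.055*c; print(g)
Rt=Tpose(c,-np.radians(20),-1)
print(go([*g,.12],Rt),go([*g,.028],Rt)); print(Rt.round(2))
E
```

```text
[0.45435   0.1111375]
(array([-0.0021,  0.0003,  0.2346]), array([-0.009,  0.347,  0.056])) (array([-2.200e-03,  3.000e-04,  3.266e-01]), array([-0.009,  0.347,  0.056]))
[[ 0.07  1.    0.02]
 [ 0.94 -0.07  0.34]
 [ 0.34  0.   -0.94]]
```

Call:
{"op": "play_rows", "data": {
  "plan": [
    [-0.002, 0, 0.04, 0, 0.11, 0.02],
    [-0.002, 0, 0.08, 0, 0.22, 0.04],
    [-0.002, 0, 0.12, 0, 0.3, 0.056],
    [-0.002, 0, 0.16, 0, 0.349, 0.056],
    [-0.002, 0, 0.2, 0, 0.349, 0.056],
    [-0.002, 0, 0.235, 0, 0.349, 0.056],
    [-0.002, 0, 0.265, 0, 0.349, 0.056],
    [-0.002, 0, 0.29, 0, 0.349, 0.056],
    [-0.002, 0, 0.31, 0, 0.349, 0.056],
    [-0.002, 0, 0.325, 0, 0.349, 0.056],
    [-0.002, 0, 0.326, 0, 0.349, 0.056],
    [-0.002, 0, 0.326, 0, 0.349, 0.056]
  ]
}}

```text
clock: 6.95
ee_pos: [0.4563, 0.1142, 0.0097]
tcp_rot: [-0.122, 0.723, 0.669, 0.123]
ft_force: [0.1, 0.2, 0.8]
width: 0.087
gripper_force: 0.0
```

Call:
{"op": "play_rows", "data": {
  "plan": [
    [0, 0, 0, 0, 0, 0],
    [0, 0, 0, 0, 0, 0],
    [0, 0, 0, 0, 0, 0],
    [0, 0, 0, 0, 0, 0],
    [0, 0, 0, 0, 0, 0],
    [0, 0, 0, 0, 0, 0],
    [0, 0, 0, 0, 0, 0],
    [0, 0, 0, 0, 0, 0],
    [0, 0, 0, 0, 0, 0],
    [0, 0, 0, 0, 0, 0]
  ],
  "gripper": 1
}}

```text
clock: 7.78
ee_pos: [0.4558, 0.1158, 0.0108]
tcp_rot: [-0.122, 0.722, 0.67, 0.124]
ft_force: [-1.7, -1.7, 5.3]
width: 0.0502
gripper_force: 29.9
```

```bash
python3 - <<'E'
from h import *
s=log();print(s['qpos'].round(3),s['ee_pos'].round(4),s['width'],s['gripper_force'],s['ft_force'])
from kin import *
x,e=solve(1e-4);print(x.round(4),e)
T=tcp(); c=-T[:2,0]; print(c/np.linalg.norm(c))
c=np.array([-.07,-.9975])
print(go([.43,.09,.15],Tpose(c,np.radians(20),-1)),go([.43,.05,.062],Tpose(c,np.radians(70),-1)),go([.43,.05,.12],Tpose(c,np.radians(70),-1)))
E
```

```text
[-0.353  0.491  0.299  2.248 -0.971  0.601  0.7  ] [0.4558 0.1158 0.0108] 0.05016673028065147 29.927758918785976 [-1.70093145 -1.73524607  5.3391799 ]
[ 2.377e-01  0.000e+00 -2.640e-02  0.000e+00 -1.540e-02  5.542e-01
 -0.000e+00 -4.000e-04  4.668e-01  3.148e-01] 2.836507695391788e-09
[-0.07601682 -0.99710654]
(array([ 0.0096, -0.025 , -0.1257]), array([-0.01 , -0.699, -0.003])) (array([-0.0646, -0.0213, -0.071 ]), array([-0.011, -1.571,  0.002])) (array([-0.0448, -0.0219, -0.1255]), array([-0.011, -1.571,  0.002]))
```

Call:
{"op": "play_rows", "data": {
  "plan": [
    [0.012, 0, -0.035, 0, 0, 0],
    [0.025, 0, -0.07, 0, -0.1, 0],
    [0.028, -0.005, -0.1, 0, -0.2, 0],
    [0.02, -0.012, -0.125, 0, -0.32, 0],
    [0.01, -0.022, -0.14, 0, -0.44, 0],
    [0, -0.022, -0.14, 0, -0.56, 0],
    [-0.01, -0.022, -0.135, 0, -0.68, 0],
    [-0.02, -0.022, -0.13, 0, -0.8, 0],
    [-0.03, -0.022, -0.126, 0, -0.92, 0],
    [-0.045, -0.022, -0.126, 0, -1.04, 0],
    [-0.045, -0.022, -0.126, 0, -1.16, 0],
    [-0.045, -0.022, -0.126, 0, -1.28, 0],
    [-0.045, -0.022, -0.126, 0, -1.4, 0],
    [-0.045, -0.022, -0.126, 0, -1.5, 0],
    [-0.045, -0.022, -0.126, 0, -1.571, 0],
    [-0.045, -0.022, -0.126, 0, -1.571, 0],
    [-0.045, -0.022, -0.126, 0, -1.571, 0]
  ]
}}

```text
clock: 9.2
ee_pos: [0.4286, 0.0323, 0.1125]
tcp_rot: [0.388, 0.597, 0.56, -0.423]
ft_force: [-0.3, 0.5, -0.8]
width: 0.0502
gripper_force: 29.9
```

```bash
python3 - <<'E'
from h import *
s=log();print(s['qpos'].round(3),s['ee_pos'].round(4),s['width'],s['gripper_force'],s['ft_force'])
c=np.array([-.076,-.997]);T=tcp();print(T.round(3), T[:3,3]-.0187*T[:3,2])
Rt=Tpose(c,np.radians(70),-1)
print(go([.43,.05,.12],Rt),go([.43,.05,.062],Rt))
im=ctrl.get_image('side');cv2.imwrite('pics/s2.png',cv2.resize(im[130:400,150:450],(667,600))[:,:,::-1])
E
```

```text
[-1.278  0.931  0.801  2.035  0.375  1.181 -0.811] [0.4286 0.0323 0.1125] 0.05016333761644015 29.91444234062783 [-0.29749378  0.4615671  -0.76507049]
[[ 0.014  0.997 -0.071  0.429]
 [ 0.341 -0.071 -0.937  0.032]
 [-0.94  -0.011 -0.341  0.113]
 [ 0.     0.     0.     1.   ]] [0.42990137 0.04987915 0.11890154]
(array([-0.001 ,  0.0001, -0.0005]), array([0.001, 0.001, 0.012])) (array([0.0536, 0.0007, 0.0193]), array([0.001, 0.001, 0.012]))
```

View pics/s2.png

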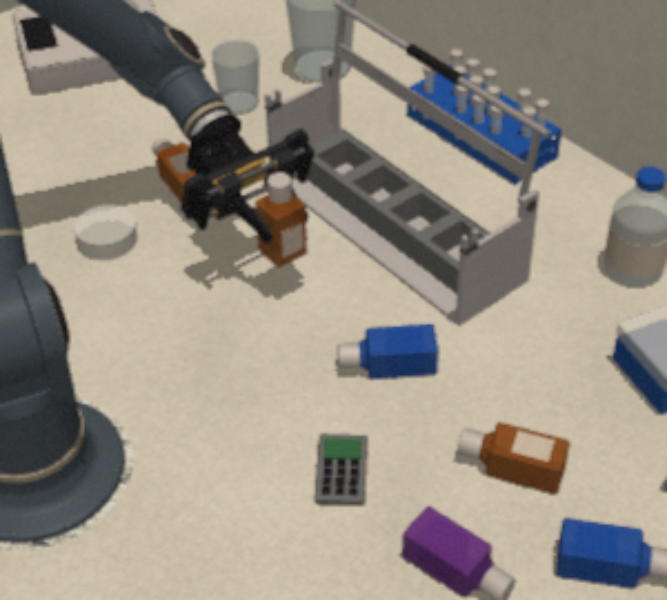

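The bottle is upright in the grip at (283,220). I'll set it on the bench.

Call:
{"op": "play_rows", "data": {
  "plan": [
    [0.018, 0, 0.006, 0, 0, 0.01],
    [0.036, 0, 0.013, 0, 0, 0.01],
    [0.047, 0.001, 0.017, 0, 0, 0.01],
    [0.053, 0.001, 0.019, 0, 0, 0.01],
    [0.055, 0.001, 0.02, 0, 0, 0.01],
    [0.056, 0.001, 0.0205, 0, 0, 0.01],
    [0.056, 0.001, 0.0205, 0, 0, 0.01]
  ]
}}

```text
clock: 9.83
ee_pos: [0.4292, 0.0316, 0.0548]
tcp_rot: [0.39, 0.601, 0.557, -0.421]
ft_force: [-0.5, 0.2, -1.3]
width: 0.0496
gripper_force: 29.9
```

```bash
python3 - <<'E'
from h import *
s=log();T=tcp();print((T[:3,3]-.0187*T[:3,2]).round(4),s['ft_force'].round(2),s['moment'].round(2))
E
```

```text
[0.4306 0.0491 0.0612] [-0.46  0.22 -1.34] [ 1.33 -0.06 -0.01]
```

Not in contact yet, so I'll lower a few more millimetres.

Call:
{"op": "play_rows", "data": {
  "plan": [
    [0.002, 0, 0.001, 0, 0, 0],
    [0.004, 0, 0.0015, 0, 0, 0],
    [0.005, 0, 0.002, 0, 0, 0],
    [0.006, 0, 0.002, 0, 0, 0],
    [0.006, 0, 0.002, 0, 0, 0]
  ]
}}

```text
clock: 10.25
ee_pos: [0.4291, 0.0314, 0.0511]
tcp_rot: [0.392, 0.6, 0.555, -0.423]
ft_force: [-0.9, 5.8, 11.8]
width: 0.05
gripper_force: 30.0
```

Call:
{"op": "play_rows", "data": {
  "plan": [
    [0, 0, 0, 0, 0, 0],
    [0, 0, 0, 0, 0, 0],
    [0, 0, 0, 0, 0, 0],
    [0, 0, 0, 0, 0, 0],
    [0, 0, -0.015, 0, 0, 0],
    [0, 0, -0.04, 0, 0, 0],
    [0, 0, -0.08, 0, 0, 0],
    [-0.04, 0, -0.1, 0, 0.1, 0],
    [-0.08, 0, -0.12, 0, 0.22, 0],
    [-0.12, 0, -0.14, 0, 0.34, 0],
    [-0.16, 0, -0.16, 0, 0.46, 0],
    [-0.19, 0, -0.16, 0, 0.58, 0],
    [-0.22, 0, -0.15, 0, 0.7, 0],
    [-0.24, 0, -0.13, 0, 0.82, 0],
    [-0.26, 0, -0.12, 0, 0.94, 0],
    [-0.26, 0, -0.11, 0, 1.06, 0],
    [-0.26, 0, -0.11, 0, 1.16, 0],
    [-0.26, 0, -0.11, 0, 1.222, 0],
    [-0.26, 0, -0.11, 0, 1.222, 0]
  ],
  "gripper": -1
}}

```text
clock: 11.83
ee_pos: [0.4298, 0.0424, 0.3298]
tcp_rot: [-0.002, 0.736, 0.677, 0.001]
ft_force: [0.9, -0.0, 0.3]
width: 0.0867
gripper_force: 0.0
```

```bash
cat >> h.py <<'E'
def caps(T,z,near,save=None,rad=.06):
    "white blobs near a world point at height z in the wrist view"
    im=ctrl.get_image('wrist')
    if save: cv2.imwrite(save,im[:,:,::-1])
    h=cv2.cvtColor(im,cv2.COLOR_RGB2HSV); m=cv2.inRange(h,(0,0,130),(180,45,255))
    n,l,s,ct=cv2.connectedComponentsWithStats(cv2.morphologyEx(m,cv2.MORPH_OPEN,np.ones((3,3))))
    for i in range(1,n):
        if s[i,4]<150: continue
        p=cast('wrist',[ct[i]],z,T)[0]
        if np.hypot(*(p[:2]-near))<rad: print('cap',ct[i].round(),s[i],p.round(4))
E
python3 - <<'E'
from h import *
s=log();T=tcp();print(s['qpos'].round(3),T.round(3))
caps(T,.128,[.43,.046],'pics/w3.png')
for b in bottles('wrist',T,.09): print(b)
E
```

```text
[-1.281 -0.143  1.006  1.954  0.121  1.266 -0.399] [[ 0.083  0.997 -0.001  0.43 ]
 [ 0.997 -0.083  0.005  0.042]
 [ 0.005 -0.001 -1.     0.33 ]
 [ 0.     0.     0.     1.   ]]
cap [353. 222.] [ 312  185   78   74 2160] [0.4566 0.0234 0.128 ]
cap [285. 233.] [267 214  38  36 608] [0.3868 0.0174 0.128 ]
(array([ 0.666 , -0.1479]), array([38., 91.]), np.float32(-82.6))
(array([ 0.1653, -0.1076]), array([93., 39.]), np.float32(70.1))
(array([0.4308, 0.0488]), array([56., 48.]), np.float32(86.2))
```

View pics/w3.png

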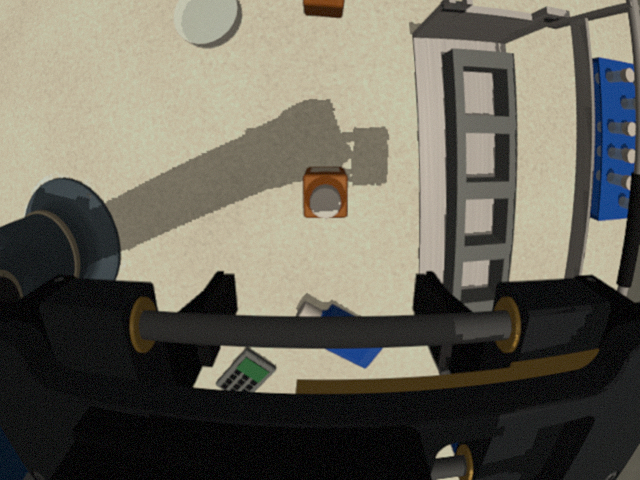

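Bottle B is standing with its cap at (325,202). The pocket openings are visible at x≈484, at rows 91, 155, 219 and 275.

```bash
python3 - <<'E'
from h import *
T=tcp()
print(cast('wrist',[[325,202]],.128,T).round(4))
p=cast('wrist',[[486,91],[484,155],[483,219]],.052,T);print(p.round(4),np.diff(p,axis=0).round(4))
# pocket model
C=np.array([.633,.035]);a=-.018;ux=np.array([np.cos(a),np.sin(a)]);uy=np.array([-np.sin(a),np.cos(a)])
for y in(.126,.042,-.042,-.126):print((C+uy*y).round(4))
# pocket inner corners by opening: threshold via crop of edges
im=cv2.imread('pics/w3.png'); cv2.imwrite('pics/c3.png',cv2.resize(im[40:310,400:540],(311*1,600),interpolation=cv2.INTER_CUBIC))
E
```

```text
[[0.4303 0.0489 0.128 ]]
[[ 0.6384  0.1623  0.052 ]
 [ 0.6325  0.0814  0.052 ]
 [ 0.6323 -0.0017  0.052 ]] [[-0.0059 -0.0809  0.    ]
 [-0.0002 -0.0831  0.    ]]
[0.6353 0.161 ]
[0.6338 0.077 ]
[ 0.6322 -0.007 ]
[ 0.6307 -0.091 ]
```

View pics/c3.png

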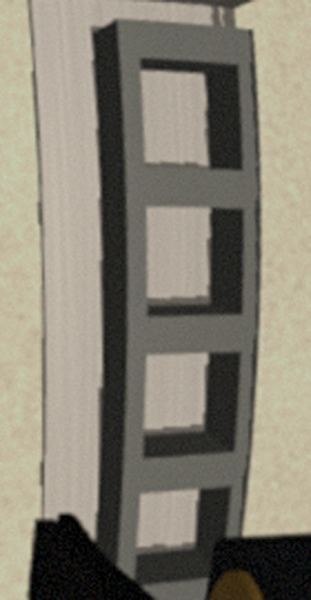

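The crop shows four pocket openings; their measured centres are at about (486,92), (487,157), (486,222) and (483,281).

```bash
python3 - <<'E'
from h import *
T=tcp()
p=cast('wrist',[[486,91.8],[487.3,157],[486,222],[482.8,281]],.052,T)[:,:2]
y=np.array([.126,.042,-.042,-.126]); fx=np.polyfit(y,p[:,0],1);fy=np.polyfit(y,p[:,1],1)
print(p.round(4),fx,fy)
a=-.018
print('pick cap',go([.4303,.0475,.118],down(-.07)))
E
```

```text
[[ 0.6383  0.1612]
 [ 0.6372  0.0788]
 [ 0.6369 -0.0061]
 [ 0.6377 -0.0902]] [0.00252833 0.6375243 ] [0.99895796 0.03592708]
pick cap (array([0.0015, 0.0006, 0.2302]), array([-0.001,  0.001, -0.007]))
```

Call:
{"op": "play_rows", "data": {
  "plan": [
    [0.001, 0.001, 0.04, 0, 0, 0],
    [0.001, 0.001, 0.08, 0, 0, 0],
    [0.001, 0.001, 0.12, 0, 0, 0],
    [0.001, 0.001, 0.16, 0, 0, 0],
    [0.001, 0.001, 0.19, 0, 0, 0],
    [0.001, 0.001, 0.21, 0, 0, 0],
    [0.001, 0.001, 0.225, 0, 0, 0],
    [0.001, 0.001, 0.231, 0, 0, 0],
    [0.001, 0.001, 0.231, 0, 0, 0],
    [0.001, 0.001, 0.231, 0, 0, 0]
  ]
}}

```text
clock: 12.77
ee_pos: [0.4314, 0.0478, 0.0986]
tcp_rot: [0.0, 0.733, 0.68, -0.001]
ft_force: [0.6, 0.7, 0.2]
width: 0.0874
gripper_force: 0.0
```

Call:
{"op": "play_rows", "data": {
  "plan": [
    [0, 0, 0, 0, 0, 0],
    [0, 0, 0, 0, 0, 0],
    [0, 0, 0, 0, 0, 0],
    [0, 0, 0, 0, 0, 0],
    [0, 0, 0, 0, 0, 0],
    [0, 0, 0, 0, 0, 0],
    [0, 0, 0, 0, 0, 0],
    [0, 0, 0, 0, 0, 0],
    [0, 0, 0, 0, 0, 0],
    [0, 0, 0, 0, 0, 0],
    [0, 0, 0, 0, 0, 0],
    [0, 0, 0, 0, 0, 0],
    [0, 0, -0.02, 0, 0, 0],
    [0, 0, -0.05, 0, 0, 0],
    [0, 0, -0.08, 0, 0, 0],
    [0, 0, -0.11, 0, 0, 0],
    [0, 0, -0.14, 0, 0, 0],
    [0, 0, -0.15, 0, 0, 0],
    [0, 0, -0.15, 0, 0, 0]
  ],
  "gripper": 1
}}

```text
clock: 14.35
ee_pos: [0.4329, 0.048, 0.2508]
tcp_rot: [-0.001, 0.733, 0.68, 0.003]
ft_force: [0.5, 0.8, -2.2]
width: 0.0311
gripper_force: 30.0
```

```bash
python3 - <<'E'
from h import *
s=log();T=tcp();print(s['qpos'].round(3),s['ee_pos'].round(4),s['width'],s['gripper_force'],s['ft_force'].round(1))
print(go([.6355,-.0065,.26],down(1.56)),go([.6355,-.0065,.124],down(1.56)))
E
```

```text
[-1.37   0.003  1.207  2.076 -0.008  1.06  -0.234] [0.4329 0.048  0.2508] 0.031081084874306695 29.99668439850211 [ 0.5  0.8 -2.2]
(array([-0.0392,  0.2061,  0.01  ]), array([ 7.000e-03, -1.000e-03, -1.635e+00])) (array([-0.0399,  0.2056,  0.146 ]), array([ 7.000e-03, -1.000e-03, -1.635e+00]))
```

Call:
{"op": "play_rows", "data": {
  "plan": [
    [0, 0, 0, 0, 0, -0.12],
    [0, 0.02, 0, 0, 0, -0.24],
    [0, 0.04, 0, 0, 0, -0.36],
    [0, 0.06, 0, 0, 0, -0.48],
    [-0.01, 0.08, 0, 0, 0, -0.6],
    [-0.01, 0.1, 0, 0, 0, -0.72],
    [-0.02, 0.12, 0, 0, 0, -0.84],
    [-0.02, 0.13, 0, 0, 0, -0.96],
    [-0.03, 0.14, 0, 0, 0, -1.08],
    [-0.03, 0.15, 0, 0, 0, -1.2],
    [-0.039, 0.16, 0, 0, 0, -1.32],
    [-0.039, 0.175, 0, 0, 0, -1.44],
    [-0.039, 0.19, 0, 0, 0, -1.54],
    [-0.039, 0.206, 0, 0, 0, -1.635],
    [-0.039, 0.206, 0, 0, 0, -1.635],
    [-0.039, 0.206, 0, 0, 0, -1.635],
    [-0.039, 0.206, 0, 0, 0, -1.635]
  ]
}}

```text
clock: 15.77
ee_pos: [0.6324, -0.0076, 0.2468]
tcp_rot: [-0.002, 0.007, 1.0, -0.0]
ft_force: [-0.2, 0.4, -1.7]
width: 0.0315
gripper_force: 30.0
```

```bash
python3 - <<'E'
from h import *
s=log();T=tcp();print(s['qpos'].round(3),s['ee_pos'].round(4),s['width'],s['gripper_force'],s['ft_force'].round(1))
for b in bottles('top',amin=40,z=.03,save='pics/t2.png'):print(b)
print(go([.6355,-.0065,.124],down(1.56)))
E
```

```text
[-0.568  0.447  0.726  1.641 -0.315  1.178  1.788] [ 0.6324 -0.0076  0.2468] 0.03151390136810047 29.997064000926912 [-0.2  0.4 -1.7]
(array([0.4518, 0.32  ]), array([102.,  47.]), np.float32(79.4))
(array([ 0.6693, -0.0008]), array([51., 42.]), np.float32(85.9))
(array([-0.0035,  0.0009,  0.142 ]), array([-0.   , -0.003, -0.003]))
```

Call:
{"op": "play_rows", "data": {
  "plan": [
    [-0.003, 0.001, 0.03, 0, 0, 0],
    [-0.003, 0.001, 0.06, 0, 0, 0],
    [-0.003, 0.001, 0.08, 0, 0, 0],
    [-0.003, 0.001, 0.1, 0, 0, 0],
    [-0.003, 0.001, 0.115, 0, 0, 0],
    [-0.003, 0.001, 0.127, 0, 0, 0],
    [-0.003, 0.001, 0.135, 0, 0, 0],
    [-0.003, 0.001, 0.14, 0, 0, 0],
    [-0.003, 0.001, 0.142, 0, 0, 0],
    [-0.003, 0.001, 0.142, 0, 0, 0]
  ]
}}

```text
clock: 16.65
ee_pos: [0.6368, -0.0062, 0.1069]
tcp_rot: [0.0, 0.006, 1.0, -0.0]
ft_force: [-0.5, 0.2, -2.0]
width: 0.0309
gripper_force: 30.0
```

Call:
{"op": "play_rows", "data": {
  "plan": [
    [0, 0, 0.002, 0, 0, 0],
    [0, 0, 0.004, 0, 0, 0],
    [0, 0, 0.004, 0, 0, 0]
  ]
}}

```text
clock: 16.9
ee_pos: [0.6379, -0.0066, 0.1047]
tcp_rot: [0.001, 0.006, 1.0, 0.0]
ft_force: [-1.4, -0.4, 5.0]
width: 0.0311
gripper_force: 30.0
```

Call:
{"op": "play_rows", "data": {
  "plan": [
    [0, 0, 0, 0, 0, 0],
    [0, 0, 0, 0, 0, 0],
    [0, 0, 0, 0, 0, 0],
    [0, 0, 0, 0, 0, 0],
    [0, 0, -0.03, 0, 0, 0],
    [0, 0, -0.07, 0, 0, 0],
    [0, 0, -0.11, 0, 0, 0],
    [0, 0, -0.15, 0, 0, 0],
    [0, 0, -0.19, 0, 0, 0],
    [0, 0, -0.22, 0, 0, 0],
    [0, 0, -0.22, 0, 0, 0]
  ],
  "gripper": -0.3
}}

```text
clock: 17.82
ee_pos: [0.6399, -0.0074, 0.3302]
tcp_rot: [0.006, 0.006, 1.0, 0.0]
ft_force: [0.1, -0.8, 0.4]
width: 0.0564
gripper_force: 0.0
```

```bash
python3 - <<'E'
from h import *
s=log();T=tcp();print(s['qpos'].round(3),s['ee_pos'].round(4),s['width'])
im=ctrl.get_image('wrist');cv2.imwrite('pics/w4.png',im[:,:,::-1])
# A : tool y = x (yaw ~ -0.17), hover
print(go([.452,.30,.32],down(-.17)))
E
```

```text
[-0.585  0.395  0.755  1.519 -0.278  1.325  1.755] [ 0.6399 -0.0074  0.3302] 0.05635660246749436
(array([0.1904, 0.3046, 0.0241]), array([0.007, 0.005, 1.729]))
```

View pics/w4.png

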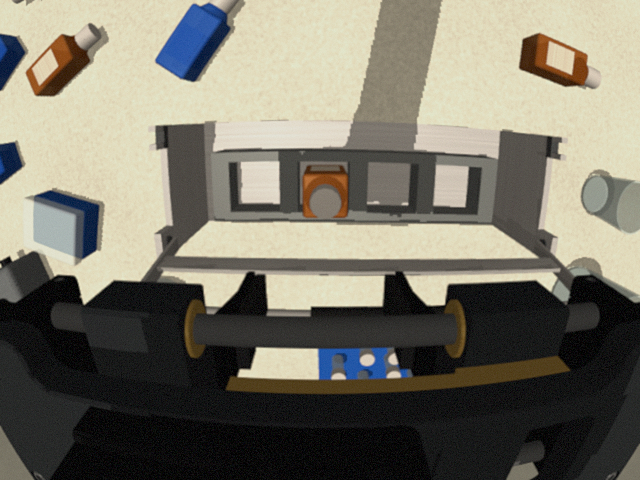

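Bottle B is seated in pocket 2 at (325,190). Now bottle A.

```bash
python3 - <<'E'
from h import *
c=[.174,.985]
print(go([.452,.30,.33],Tpose(c,0,-1)))
E
```

```text
(array([0.1903, 0.3046, 0.0141]), array([-0.005,  0.006, -1.408]))
```

Call:
{"op": "play_rows", "data": {
  "plan": [
    [0.01, 0.03, 0, 0, 0, -0.12],
    [0.02, 0.06, 0, 0, 0, -0.24],
    [0.04, 0.09, 0, 0, 0, -0.36],
    [0.06, 0.12, 0, 0, 0, -0.48],
    [0.08, 0.15, 0, 0, 0, -0.6],
    [0.1, 0.18, 0, 0, 0, -0.72],
    [0.12, 0.21, 0, 0, 0, -0.84],
    [0.14, 0.24, 0, 0, 0, -0.96],
    [0.16, 0.27, 0, 0, 0, -1.08],
    [0.18, 0.29, 0, 0, 0, -1.2],
    [0.19, 0.305, 0.01, 0, 0, -1.32],
    [0.19, 0.305, 0.01, 0, 0, -1.408],
    [0.19, 0.305, 0.01, 0, 0, -1.408],
    [0.19, 0.305, 0.01, 0, 0, -1.408]
  ],
  "gripper": -1
}}

```text
clock: 19.03
ee_pos: [0.4501, 0.3005, 0.3115]
tcp_rot: [-0.001, -0.642, 0.767, -0.0]
ft_force: [0.7, -0.7, -0.7]
width: 0.0869
gripper_force: 0.0
```

```bash
python3 - <<'E'
from h import *
s=log();T=tcp();print(s['qpos'].round(3),s['ee_pos'].round(4),T[:3,:3].round(2).tolist())
for b in bottles('wrist',T,.035,'pics/w5.png'): print(b)
E
```

```text
[-0.987  0.181  0.377  1.747 -0.07   1.229  2.372] [0.4501 0.3005 0.3115] [[-0.18, -0.98, -0.0], [-0.98, 0.18, -0.0], [0.0, 0.0, -1.0]]
(array([0.7535, 0.4426]), array([101.,  42.]), np.float32(66.3))
(array([0.2128, 0.539 ]), array([ 40., 102.]), np.float32(-83.6))
(array([0.4545, 0.3205]), array([102.,  50.]), np.float32(79.9))
```

```bash
python3 - <<'E'
from h import *
a=np.radians(79.9);c=np.array([np.cos(a),np.sin(a)])
g=np.array([.4545,.3205])+.005*c
print(go([*g,.027],Tpose(c,-np.radians(20),-1)))
E
```

```text
(array([-0.0198, -0.0005,  0.3025]), array([ 0.001,  0.348, -0.002]))
```

Call:
{"op": "play_rows", "data": {
  "plan": [
    [-0.005, 0, 0.04, 0, 0.11, 0],
    [-0.01, 0, 0.08, 0, 0.22, 0],
    [-0.015, 0, 0.12, 0, 0.3, 0],
    [-0.02, 0, 0.16, 0, 0.348, 0],
    [-0.02, 0, 0.2, 0, 0.348, 0],
    [-0.02, 0, 0.235, 0, 0.348, 0],
    [-0.02, 0, 0.26, 0, 0.348, 0],
    [-0.02, 0, 0.28, 0, 0.348, 0],
    [-0.02, 0, 0.295, 0, 0.348, 0],
    [-0.02, 0, 0.302, 0, 0.348, 0],
    [-0.02, 0, 0.302, 0, 0.348, 0],
    [-0.02, 0, 0.302, 0, 0.348, 0]
  ]
}}

```text
clock: 20.08
ee_pos: [0.4546, 0.3204, 0.011]
tcp_rot: [-0.133, -0.632, 0.755, -0.111]
ft_force: [1.0, -0.4, 0.1]
width: 0.0871
gripper_force: 0.0
```

Call:
{"op": "play_rows", "data": {
  "plan": [
    [0, 0, 0, 0, 0, 0],
    [0, 0, 0, 0, 0, 0],
    [0, 0, 0, 0, 0, 0],
    [0, 0, 0, 0, 0, 0],
    [0, 0, 0, 0, 0, 0],
    [0, 0, 0, 0, 0, 0],
    [0, 0, 0, 0, 0, 0],
    [0, 0, 0, 0, 0, 0],
    [0, 0, 0, 0, 0, 0],
    [0, 0, 0, 0, 0, 0]
  ],
  "gripper": 1
}}

```text
clock: 20.92
ee_pos: [0.454, 0.3208, 0.0109]
tcp_rot: [-0.133, -0.633, 0.755, -0.111]
ft_force: [-0.2, -0.3, 2.1]
width: 0.0498
gripper_force: 30.0
```

```bash
python3 - <<'E'
from h import *
s=log();T=tcp();print(s['qpos'].round(3),s['ee_pos'].round(4),s['width'],s['gripper_force'])
c=-T[:2,0];c/=np.linalg.norm(c);print(c,(T[:3,3]-.0187*T[:3,2]).round(4))
c2=np.array([-.07,-.9975])
print(go([.45,.30,.18],Tpose(c,0,-1)))
E
```

```text
[-1.032e+00  6.930e-01  3.270e-01  1.813e+00  1.000e-03  9.430e-01
  2.219e+00] [0.454  0.3208 0.0109] 0.04977443584083271 29.999028970487416
[0.17396936 0.98475107] [0.4551 0.3271 0.0285]
(array([ 0.0712,  0.0003, -0.1342]), array([ 0.   , -0.348, -0.   ]))
```

Call:
{"op": "play_rows", "data": {
  "plan": [
    [0.013, 0, -0.036, 0, 0, 0],
    [0.026, 0, -0.073, 0, -0.1, 0],
    [0.045, 0, -0.1, 0, -0.2, 0],
    [0.06, 0, -0.12, 0, -0.3, 0],
    [0.071, 0, -0.134, 0, -0.348, 0],
    [0.082, 0, -0.164, 0, -0.348, 0],
    [0.082, 0, -0.164, 0, -0.348, 0],
    [0.082, 0, -0.164, 0, -0.348, 0]
  ]
}}

```text
clock: 21.58
ee_pos: [0.4508, 0.2999, 0.1944]
tcp_rot: [0.002, -0.642, 0.766, 0.0]
ft_force: [-0.7, 0.7, -2.2]
width: 0.0499
gripper_force: 30.0
```

```bash
python3 - <<'E'
from h import *
s=log();print(s['qpos'].round(3),s['ee_pos'].round(4),s['width'],s['gripper_force'])
print(go([.43,.10,.20],Tpose([-.07,-.9975],0,-1)))
E
```

```text
[-0.912  0.281  0.302  1.901 -0.101  0.971  2.402] [0.4508 0.2999 0.1944] 0.04988666145396971 29.998880471102893
(array([ 0.2005, -0.0144,  0.0125]), array([4.000e-03, 2.000e-03, 3.036e+00]))
```

Call:
{"op": "play_rows", "data": {
  "plan": [
    [0.01, 0, 0, 0, 0, 0.12],
    [0.02, 0, 0, 0, 0, 0.24],
    [0.03, 0, 0, 0, 0, 0.36],
    [0.04, 0, 0, 0, 0, 0.48],
    [0.05, 0, 0, 0, 0, 0.6],
    [0.06, 0, 0, 0, 0, 0.72],
    [0.07, 0, 0, 0, 0, 0.84],
    [0.08, 0, 0, 0, 0, 0.96],
    [0.09, 0, 0, 0, 0, 1.08],
    [0.1, 0, 0, 0, 0, 1.2],
    [0.11, 0, 0, 0, 0, 1.32],
    [0.12, 0, 0, 0, 0, 1.44],
    [0.13, 0, 0, 0, 0, 1.56],
    [0.14, 0, 0, 0, 0, 1.68],
    [0.15, 0, 0, 0, 0, 1.8],
    [0.16, 0, 0, 0, 0, 1.92],
    [0.17, -0.01, 0, 0, 0, 2.04],
    [0.18, -0.01, 0, 0, 0, 2.16],
    [0.18, -0.01, 0, 0, 0, 2.16]
  ]
}}

```text
clock: 23.17
ee_pos: [0.4275, 0.1189, 0.1914]
tcp_rot: [-0.001, 0.375, 0.927, -0.002]
ft_force: [0.3, -0.7, -3.2]
width: 0.05
gripper_force: 30.0
```

```bash
python3 - <<'E'
from h import *
s=log();print(s['qpos'].round(3),s['ee_pos'].round(4),s['width'],s['gripper_force'])
print(go([.43,.08,.17],Tpose([-.07,-.9975],0,-1)))
print(go([.43,.05,.12],Tpose([-.07,-.9975],np.radians(70),-1)))
E
```

```text
[-1.029  0.137  0.737  2.121 -0.112  0.926  0.574] [0.4275 0.1189 0.1914] 0.04998081708188002 30.00075608957559
(array([-0.0289, -0.0261,  0.0402]), array([-0.004,  0.002,  0.873]))
(array([-0.061 , -0.061 ,  0.0781]), array([ 0.527, -1.138,  0.761]))
```

Call:
{"op": "play_rows", "data": {
  "plan": [
    [0, 0, 0, 0, 0, 0.12],
    [-0.005, -0.005, 0.005, 0, 0, 0.24],
    [-0.01, -0.01, 0.01, 0, 0, 0.36],
    [-0.02, -0.015, 0.02, 0, 0, 0.48],
    [-0.029, -0.026, 0.03, 0, 0, 0.6],
    [-0.029, -0.026, 0.03, 0, 0, 0.72],
    [-0.029, -0.026, 0.03, 0, 0, 0.84],
    [-0.029, -0.026, 0.03, 0, 0, 0.873],
    [-0.029, -0.026, 0.03, 0, 0, 0.873]
  ]
}}

```text
clock: 23.92
ee_pos: [0.4308, 0.0828, 0.1619]
tcp_rot: [-0.0, 0.729, 0.685, -0.001]
ft_force: [0.3, 0.1, -1.8]
width: 0.0497
gripper_force: 30.0
```

```bash
python3 - <<'E'
from h import *
s=log();print(s['qpos'].round(3),s['ee_pos'].round(4),s['width'],s['gripper_force'])
print(go([.43,.05,.12],Tpose([-.07,-.9975],np.radians(70),-1)))
E
```

```text
[-1.062  0.201  0.893  2.171 -0.206  0.857 -0.105] [0.4308 0.0828 0.1619] 0.04972314660931266 29.99959935899824
(array([-0.0502,  0.0012,  0.0483]), array([ 0.003, -1.22 ,  0.008]))
```

Call:
{"op": "play_rows", "data": {
  "plan": [
    [-0.004, 0, 0, 0, -0.12, 0],
    [-0.01, 0, 0, 0, -0.24, 0],
    [-0.015, 0, 0, 0, -0.36, 0],
    [-0.02, 0, 0, 0, -0.48, 0],
    [-0.025, 0, 0.005, 0, -0.6, 0],
    [-0.03, 0, 0.01, 0, -0.72, 0],
    [-0.035, 0, 0.02, 0, -0.84, 0],
    [-0.04, 0, 0.03, 0, -0.96, 0],
    [-0.045, 0, 0.04, 0, -1.08, 0],
    [-0.05, 0.001, 0.048, 0, -1.18, 0.008],
    [-0.05, 0.001, 0.048, 0, -1.22, 0.008],
    [-0.05, 0.001, 0.048, 0, -1.22, 0.008],
    [-0.05, 0.001, 0.048, 0, -1.22, 0.008]
  ]
}}

```text
clock: 25.0
ee_pos: [0.4295, 0.0327, 0.1137]
tcp_rot: [0.391, 0.6, 0.559, -0.419]
ft_force: [0.4, 0.0, -1.4]
width: 0.05
gripper_force: 30.0
```

```bash
python3 - <<'E'
from h import *
s=log();T=tcp();print(s['qpos'].round(3),(T[:3,3]-.0187*T[:3,2]).round(4),s['width'],s['gripper_force'])
Rt=Tpose([-.07,-.9975],np.radians(70),-1)
print(go([.43,.05,.063],Rt),go([.43,.05,.057],Rt))
E
```

```text
[-1.359  1.01   0.936  2.04   0.272  1.13  -0.693] [0.4307 0.0502 0.1202] 0.05000311487387426 29.99855018220842
(array([ 0.0536, -0.0007,  0.0199]), array([ 0.   , -0.001, -0.001])) (array([ 0.0592, -0.0007,  0.0219]), array([ 0.   , -0.001, -0.001]))
```

Call:
{"op": "play_rows", "data": {
  "plan": [
    [0.018, 0, 0.006, 0, 0, 0],
    [0.036, 0, 0.013, 0, 0, 0],
    [0.047, 0, 0.017, 0, 0, 0],
    [0.054, 0, 0.02, 0, 0, 0],
    [0.057, 0, 0.021, 0, 0, 0],
    [0.059, 0, 0.022, 0, 0, 0],
    [0.06, 0, 0.022, 0, 0, 0],
    [0.06, 0, 0.022, 0, 0, 0],
    [0.06, 0, 0.022, 0, 0, 0]
  ]
}}

```text
clock: 25.75
ee_pos: [0.4298, 0.0321, 0.0514]
tcp_rot: [0.391, 0.601, 0.557, -0.418]
ft_force: [-0.9, 0.7, -2.3]
width: 0.0496
gripper_force: 30.0
```

Call:
{"op": "play_rows", "data": {
  "plan": [
    [0.001, 0, 0.0005, 0, 0, 0],
    [0.002, 0, 0.001, 0, 0, 0],
    [0.003, 0, 0.001, 0, 0, 0],
    [0.003, 0, 0.001, 0, 0, 0]
  ]
}}

```text
clock: 26.08
ee_pos: [0.4298, 0.0317, 0.0499]
tcp_rot: [0.392, 0.6, 0.556, -0.42]
ft_force: [0.2, 2.6, 8.1]
width: 0.0501
gripper_force: 30.0
```

Contact. I'll release, retreat and go back to vertical above it.

Call:
{"op": "play_rows", "data": {
  "plan": [
    [0, 0, 0, 0, 0, 0],
    [0, 0, 0, 0, 0, 0],
    [0, 0, 0, 0, 0, 0],
    [0, 0, 0, 0, 0, 0],
    [0, 0, -0.015, 0, 0, 0],
    [0, 0, -0.04, 0, 0, 0],
    [0, 0, -0.08, 0, 0, 0],
    [-0.04, 0, -0.1, 0, 0.1, 0],
    [-0.08, 0, -0.12, 0, 0.22, 0],
    [-0.12, 0, -0.14, 0, 0.34, 0],
    [-0.16, 0, -0.16, 0, 0.46, 0],
    [-0.19, 0, -0.16, 0, 0.58, 0],
    [-0.22, 0, -0.15, 0, 0.7, 0],
    [-0.24, 0, -0.13, 0, 0.82, 0],
    [-0.26, 0, -0.12, 0, 0.94, 0],
    [-0.26, 0, -0.11, 0, 1.06, 0],
    [-0.26, 0, -0.11, 0, 1.16, 0],
    [-0.26, 0, -0.11, 0, 1.222, 0],
    [-0.26, 0, -0.11, 0, 1.222, 0]
  ],
  "gripper": -1
}}

```text
clock: 27.67
ee_pos: [0.4293, 0.0422, 0.3293]
tcp_rot: [-0.003, 0.734, 0.679, 0.004]
ft_force: [-0.2, -1.2, -0.8]
width: 0.0865
gripper_force: 0.0
```

```bash
cat >> h.py <<'E'
def cap(T,near,save=None):
    "standing bottle: roundish non-amber blob enclosed in the amber blob whose ray at z=.09 is nearest"
    im=ctrl.get_image('wrist'); 
    if save: cv2.imwrite(save,im[:,:,::-1])
    m=amber(im); C,H=cv2.findContours(cv2.morphologyEx(m,cv2.MORPH_CLOSE,np.ones((3,3))),cv2.RETR_CCOMP,cv2.CHAIN_APPROX_NONE)
    for i,c in enumerate(C):
        if H[0][i][3]>=0 and cv2.contourArea(c)>200:
            (u,r)=cv2.minEnclosingCircle(c); p=cast('wrist',[u],.128,T)[0]
            if np.hypot(*(p[:2]-near))<.05: print('cap',np.round(u),round(r,1),p.round(4))
E
python3 - <<'E'
from h import *
s=log();T=tcp();print(s['qpos'].round(3),T[:3,3].round(4),T[:2,1].round(3))
cap(T,[.43,.048],'pics/w6.png')
for b in bottles('wrist',T,.09): print(b)
print(go([.4305,.0475,.117],down(-.07)))
E
```

```text
[-1.53  -0.269  1.149  1.961  0.246  1.295 -0.541] [0.4293 0.0422 0.3293] [ 0.997 -0.078]
(array([ 0.6666, -0.1454]), array([37., 93.]), np.float32(-79.3))
(array([ 0.1674, -0.107 ]), array([94., 39.]), np.float32(70.5))
(array([ 0.6287, -0.0033]), array([61., 73.]), np.float32(-1.2))
(array([0.4313, 0.0494]), array([56., 47.]), np.float32(86.3))
(array([0.0013, 0.0006, 0.2312]), array([ 0.003, -0.002, -0.003]))
```

Call:
{"op": "play_rows", "data": {
  "plan": [
    [0.001, 0.001, 0.04, 0, 0, 0],
    [0.001, 0.001, 0.08, 0, 0, 0],
    [0.001, 0.001, 0.12, 0, 0, 0],
    [0.001, 0.001, 0.16, 0, 0, 0],
    [0.001, 0.001, 0.19, 0, 0, 0],
    [0.001, 0.001, 0.21, 0, 0, 0],
    [0.001, 0.001, 0.225, 0, 0, 0],
    [0.001, 0.001, 0.231, 0, 0, 0],
    [0.001, 0.001, 0.231, 0, 0, 0],
    [0.001, 0.001, 0.231, 0, 0, 0]
  ]
}}

```text
clock: 28.6
ee_pos: [0.4317, 0.0476, 0.0985]
tcp_rot: [0.001, 0.732, 0.681, 0.001]
ft_force: [-0.8, 0.2, -0.1]
width: 0.0872
gripper_force: 0.0
```

Call:
{"op": "play_rows", "data": {
  "plan": [
    [0, 0, 0, 0, 0, 0],
    [0, 0, 0, 0, 0, 0],
    [0, 0, 0, 0, 0, 0],
    [0, 0, 0, 0, 0, 0],
    [0, 0, 0, 0, 0, 0],
    [0, 0, 0, 0, 0, 0],
    [0, 0, 0, 0, 0, 0],
    [0, 0, 0, 0, 0, 0],
    [0, 0, 0, 0, 0, 0],
    [0, 0, 0, 0, 0, 0],
    [0, 0, 0, 0, 0, 0],
    [0, 0, 0, 0, 0, 0],
    [0, 0, -0.02, 0, 0, 0],
    [0, 0, -0.05, 0, 0, 0],
    [0, 0, -0.08, 0, 0, 0],
    [0, 0, -0.11, 0, 0, 0],
    [0, 0, -0.14, 0, 0, 0],
    [0, 0, -0.15, 0, 0, 0],
    [0, 0, -0.15, 0, 0, 0]
  ],
  "gripper": 1
}}

```text
clock: 30.18
ee_pos: [0.4325, 0.0478, 0.2508]
tcp_rot: [-0.0, 0.732, 0.681, 0.006]
ft_force: [-0.1, 0.3, -1.5]
width: 0.0313
gripper_force: 30.0
```

```bash
python3 - <<'E'
from h import *
s=log();T=tcp();print(s['qpos'].round(3),s['ee_pos'].round(4),s['width'],s['gripper_force'],s['ft_force'].round(1))
print(go([.637,.0775,.26],down(1.56)))
E
```

```text
[-1.417 -0.011  1.248  2.08   0.005  1.056 -0.243] [0.4325 0.0478 0.2508] 0.03130611179702023 29.996939753182232 [-0.1  0.3 -1.5]
(array([0.0441, 0.2018, 0.0114]), array([ 0.013, -0.   , -1.631]))
```

Call:
{"op": "play_rows", "data": {
  "plan": [
    [0, 0, 0, 0, 0, -0.12],
    [0, 0.02, 0, 0, 0, -0.24],
    [0, 0.04, 0, 0, 0, -0.36],
    [0, 0.06, 0, 0, 0, -0.48],
    [0.01, 0.08, 0, 0, 0, -0.6],
    [0.01, 0.1, 0, 0, 0, -0.72],
    [0.02, 0.12, 0, 0, 0, -0.84],
    [0.02, 0.13, 0, 0, 0, -0.96],
    [0.03, 0.14, 0, 0, 0, -1.08],
    [0.03, 0.15, 0, 0, 0, -1.2],
    [0.044, 0.16, 0, 0, 0, -1.32],
    [0.044, 0.175, 0, 0, 0, -1.44],
    [0.044, 0.19, 0, 0, 0, -1.54],
    [0.044, 0.202, 0, 0, 0, -1.631],
    [0.044, 0.202, 0, 0, 0, -1.631],
    [0.044, 0.202, 0, 0, 0, -1.631],
    [0.044, 0.202, 0, 0, 0, -1.631]
  ]
}}

```text
clock: 31.6
ee_pos: [0.6344, 0.076, 0.2478]
tcp_rot: [0.0, 0.008, 1.0, 0.001]
ft_force: [-0.2, 0.0, -1.6]
width: 0.0307
gripper_force: 30.0
```

```bash
python3 - <<'E'
from h import *
s=log();T=tcp();print(s['qpos'].round(3),s['ee_pos'].round(4),s['width'],s['gripper_force'],s['ft_force'].round(1))
print(go([.637,.0775,.122],down(1.56)))
E
```

```text
[-0.692  0.455  0.722  1.627 -0.321  1.181  1.659] [0.6344 0.076  0.2478] 0.030669391777086566 29.99766559805721 [-0.2  0.  -1.6]
(array([-0.0025,  0.0013,  0.1445]), array([ 0.001,  0.001, -0.004]))
```

Call:
{"op": "play_rows", "data": {
  "plan": [
    [-0.002, 0.001, 0.03, 0, 0, 0],
    [-0.002, 0.001, 0.06, 0, 0, 0],
    [-0.002, 0.001, 0.08, 0, 0, 0],
    [-0.002, 0.001, 0.1, 0, 0, 0],
    [-0.002, 0.001, 0.115, 0, 0, 0],
    [-0.002, 0.001, 0.127, 0, 0, 0],
    [-0.002, 0.001, 0.135, 0, 0, 0],
    [-0.002, 0.001, 0.14, 0, 0, 0],
    [-0.002, 0.001, 0.143, 0, 0, 0],
    [-0.002, 0.001, 0.145, 0, 0, 0],
    [-0.002, 0.001, 0.145, 0, 0, 0]
  ]
}}

```text
clock: 32.52
ee_pos: [0.6387, 0.0776, 0.1052]
tcp_rot: [0.003, 0.006, 1.0, 0.001]
ft_force: [-0.5, -0.6, -1.9]
width: 0.0311
gripper_force: 30.0
```

Call:
{"op": "play_rows", "data": {
  "plan": [
    [0, 0, 0, 0, 0, 0],
    [0, 0, 0, 0, 0, 0],
    [0, 0, 0, 0, 0, 0],
    [0, 0, 0, 0, 0, 0],
    [0, 0, -0.03, 0, 0, 0],
    [0, 0, -0.07, 0, 0, 0],
    [0, 0, -0.11, 0, 0, 0],
    [0, 0, -0.15, 0, 0, 0],
    [0, 0, -0.19, 0, 0, 0],
    [0, 0, -0.22, 0, 0, 0],
    [0, 0, -0.22, 0, 0, 0]
  ],
  "gripper": -0.3
}}

```text
clock: 33.43
ee_pos: [0.6405, 0.0765, 0.3327]
tcp_rot: [0.009, 0.006, 1.0, 0.002]
ft_force: [0.5, -0.2, 0.7]
width: 0.0566
gripper_force: 0.0
```

```bash
python3 - <<'E'
from h import *
s=log();T=tcp();print(s['qpos'].round(3),s['ee_pos'].round(4),s['width'])
im=ctrl.get_image('wrist');cv2.imwrite('pics/w7.png',im[:,:,::-1])
im=ctrl.get_image('top');cv2.imwrite('pics/t3.png',im[:,:,::-1])
m=amber(im)
for c in cv2.findContours(m,cv2.RETR_EXTERNAL,cv2.CHAIN_APPROX_NONE)[0]:
    if cv2.contourArea(c)>40: print(cv2.minAreaRect(c), cast('top',[cv2.minAreaRect(c)[0]],.03).round(3))
E
```

```text
[-0.709  0.401  0.753  1.506 -0.282  1.328  1.626] [0.6405 0.0765 0.3327] 0.05658738471916209
((427.2000732421875, 267.3999938964844), (16.099689483642578, 14.310833930969238), 63.43495178222656) [[ 0.42  -0.374  0.03 ]]
((449.8926696777344, 254.4506378173828), (16.115997314453125, 4.323803901672363), 58.392494201660156) [[ 0.455 -0.438  0.03 ]]
((632.5, 197.0), (13.0, 22.0), -0.0) [[ 0.61  -0.953  0.03 ]]
((290.1446533203125, 186.974609375), (18.95171546936035, 20.875385284423828), 4.085616588592529) [[ 0.65  -0.004  0.03 ]]
((259.0, 188.5), (23.0, 20.0), 90.0) [[0.646 0.082 0.03 ]]
((629.0, 127.5), (35.0, 20.0), 90.0) [[ 0.813 -0.965  0.03 ]]
((614.0, 67.5), (19.0, 32.0), 90.0) [[ 0.995 -0.941  0.03 ]]
```

View pics/w7.png

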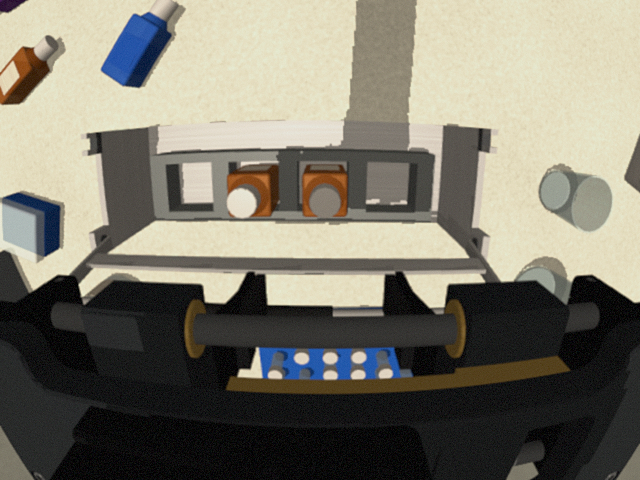

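Both bottles are seated, in pocket 2 at (247,190) and pocket 3 at (325,190). Next is bottle C at (28,70). Its neighbours are blue or purple, so C is the right amber one.

Call:
{"op": "play_rows", "data": {
  "plan": [
    [0.01, -0.01, 0, 0, 0, 0.12],
    [0.02, -0.02, 0, 0, 0, 0.24],
    [0.03, -0.04, 0, 0, 0, 0.36],
    [0.04, -0.06, 0, 0, 0, 0.48],
    [0.05, -0.08, 0, 0, 0, 0.6],
    [0.06, -0.1, 0, 0, 0, 0.72],
    [0.07, -0.12, 0, 0, 0, 0.84],
    [0.08, -0.14, 0, 0, 0, 0.96],
    [0.09, -0.16, 0, 0, 0, 1.08],
    [0.1, -0.18, 0, 0, 0, 1.2],
    [0.11, -0.2, 0, 0, 0, 1.32],
    [0.12, -0.22, 0, 0, 0, 1.44],
    [0.13, -0.24, 0, 0, 0, 1.56],
    [0.14, -0.26, 0, 0, 0, 1.68],
    [0.15, -0.28, 0, 0, 0, 1.8],
    [0.16, -0.3, 0, 0, 0, 1.92],
    [0.17, -0.32, 0, 0, 0, 2.04],
    [0.17, -0.32, 0, 0, 0, 2.1],
    [0.17, -0.32, 0, 0, 0, 2.1]
  ],
  "gripper": -1
}}

```text
clock: 35.12
ee_pos: [0.4617, -0.2413, 0.3221]
tcp_rot: [-0.001, 0.872, 0.49, 0.001]
ft_force: [0.3, 0.5, -0.3]
width: 0.087
gripper_force: 0.0
```

```bash
python3 - <<'E'
from h import *
s=log();T=tcp();print(s['qpos'].round(3),s['ee_pos'].round(4),T[:2,1].round(3))
a=np.radians(119)
print(go([.432,-.385,.33],Tpose([np.cos(a),np.sin(a)],0,-1)))
E
```

```text
[-0.611  0.262  1.253  1.802 -0.264  1.267  0.166] [ 0.4617 -0.2413  0.3221] [ 0.855 -0.519]
(array([-0.1383,  0.0492,  0.0104]), array([-3.00e-03, -2.00e-03,  2.09e+00]))
```

Call:
{"op": "play_rows", "data": {
  "plan": [
    [-0.01, 0, 0, 0, 0, 0.12],
    [-0.02, 0.01, 0, 0, 0, 0.24],
    [-0.03, 0.01, 0, 0, 0, 0.36],
    [-0.04, 0.02, 0, 0, 0, 0.48],
    [-0.05, 0.02, 0, 0, 0, 0.6],
    [-0.06, 0.02, 0, 0, 0, 0.72],
    [-0.07, 0.03, 0, 0, 0, 0.84],
    [-0.08, 0.03, 0, 0, 0, 0.96],
    [-0.09, 0.03, 0, 0, 0, 1.08],
    [-0.1, 0.04, 0, 0, 0, 1.2],
    [-0.11, 0.04, 0, 0, 0, 1.32],
    [-0.12, 0.04, 0, 0, 0, 1.44],
    [-0.13, 0.05, 0, 0, 0, 1.56],
    [-0.138, 0.05, 0, 0, 0, 1.68],
    [-0.138, 0.05, 0, 0, 0, 1.8],
    [-0.138, 0.05, 0, 0, 0, 1.92],
    [-0.138, 0.05, 0, 0, 0, 2.04],
    [-0.138, 0.05, 0, 0, 0, 2.09],
    [-0.138, 0.05, 0, 0, 0, 2.09]
  ]
}}

```text
clock: 36.7
ee_pos: [0.4356, -0.3833, 0.3216]
tcp_rot: [-0.002, 0.863, -0.505, 0.0]
ft_force: [0.1, -0.1, -0.1]
width: 0.0871
gripper_force: 0.0
```

```bash
python3 - <<'E'
from h import *
s=log();T=tcp();print(s['qpos'].round(3),s['ee_pos'].round(4),T[:2,0].round(3))
for b in bottles('wrist',T,.035,'pics/w8.png'): print(b)
E
```

```text
[-0.235  0.462  1.273  1.675 -0.456  1.348 -1.514] [ 0.4356 -0.3833  0.3216] [ 0.49  -0.871]
(array([ 0.0922, -0.3469]), array([ 44., 104.]), np.float32(-48.3))
(array([ 0.5826, -0.0707]), array([ 44., 101.]), np.float32(-75.9))
(array([ 0.4352, -0.3976]), array([ 49., 101.]), np.float32(-61.0))
```

View pics/w8.png

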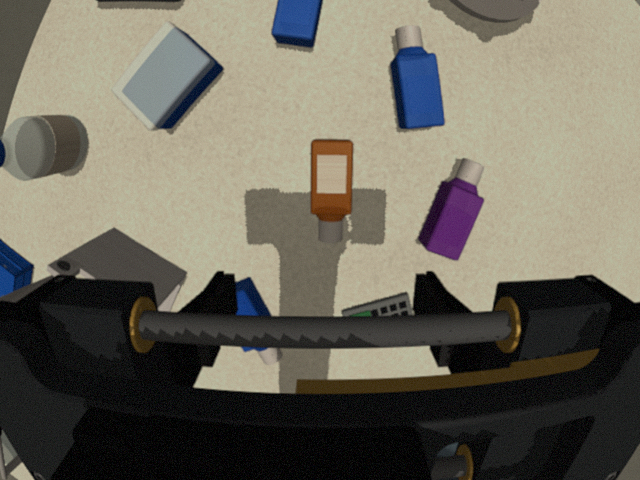

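Bottle C is amber, at (332,180), cap toward (330,230), with clear space either side. I'll pick it.

```bash
python3 - <<'E'
from h import *
a=np.radians(119);c=np.array([np.cos(a),np.sin(a)])
g=np.array([.4352,-.3976])+.005*c
print(go([*g,.027],Tpose(c,-np.radians(20),-1)))
E
```

```text
(array([0.014 , 0.0086, 0.3123]), array([-0.005,  0.35 ,  0.007]))
```

Call:
{"op": "play_rows", "data": {
  "plan": [
    [0.005, 0.003, 0.04, 0, 0.11, 0],
    [0.01, 0.006, 0.08, 0, 0.22, 0],
    [0.014, 0.009, 0.12, 0, 0.3, 0],
    [0.014, 0.009, 0.16, 0, 0.35, 0.007],
    [0.014, 0.009, 0.2, 0, 0.35, 0.007],
    [0.014, 0.009, 0.235, 0, 0.35, 0.007],
    [0.014, 0.009, 0.265, 0, 0.35, 0.007],
    [0.014, 0.009, 0.285, 0, 0.35, 0.007],
    [0.014, 0.009, 0.302, 0, 0.35, 0.007],
    [0.014, 0.009, 0.311, 0, 0.35, 0.007],
    [0.014, 0.009, 0.311, 0, 0.35, 0.007],
    [0.014, 0.009, 0.311, 0, 0.35, 0.007]
  ]
}}

```text
clock: 37.75
ee_pos: [0.435, -0.4004, 0.0114]
tcp_rot: [0.086, 0.848, -0.501, 0.151]
ft_force: [-0.7, 0.1, 0.5]
width: 0.0866
gripper_force: 0.0
```

Call:
{"op": "play_rows", "data": {
  "plan": [
    [0, 0, 0, 0, 0, 0],
    [0, 0, 0, 0, 0, 0],
    [0, 0, 0, 0, 0, 0],
    [0, 0, 0, 0, 0, 0],
    [0, 0, 0, 0, 0, 0],
    [0, 0, 0, 0, 0, 0],
    [0, 0, 0, 0, 0, 0],
    [0, 0, 0, 0, 0, 0],
    [0, 0, 0, 0, 0, 0],
    [0, 0, 0, 0, 0, 0]
  ],
  "gripper": 1
}}

```text
clock: 38.58
ee_pos: [0.4357, -0.4006, 0.0123]
tcp_rot: [0.086, 0.848, -0.501, 0.152]
ft_force: [0.7, 2.0, 4.9]
width: 0.0497
gripper_force: 30.0
```

```bash
python3 - <<'E'
from h import *
s=log();T=tcp();print(s['qpos'].round(3),(T[:3,3]-.0187*T[:3,2]).round(4),s['width'],s['gripper_force'])
c=-T[:2,0];print(c/np.linalg.norm(c), T[2,:3])
E
```

```text
[ 0.098  0.599  0.638  2.174 -0.947  0.234 -1.144] [ 0.4325 -0.395   0.0298] 0.0497103651825986 29.966808636090718
[-0.48073692  0.87686488] [ 0.34354919 -0.00612529 -0.93911471]
```

Call:
{"op": "play_rows", "data": {
  "plan": [
    [0.013, 0, -0.036, 0, 0, 0],
    [0.026, 0, -0.073, 0, -0.1, 0],
    [0.04, 0, -0.11, 0, -0.2, 0],
    [0.053, 0, -0.145, 0, -0.3, 0],
    [0.065, 0, -0.178, 0, -0.35, 0],
    [0.065, 0, -0.178, 0, -0.35, 0],
    [0.065, 0, -0.178, 0, -0.35, 0]
  ]
}}

```text
clock: 39.17
ee_pos: [0.4358, -0.4058, 0.207]
tcp_rot: [-0.0, 0.861, -0.509, 0.006]
ft_force: [-0.1, -1.1, -1.0]
width: 0.0498
gripper_force: 30.0
```

```bash
python3 - <<'E'
from h import *
s=log();T=tcp();print(s['qpos'].round(3),s['ee_pos'].round(4),s['width'],s['gripper_force'])
print(go([.43,.08,.20],Tpose([-.07,-.9975],0,-1)))
E
```

```text
[-0.079  0.539  1.089  1.798 -0.536  1.122 -1.448] [ 0.4358 -0.4058  0.207 ] 0.04976952544320283 29.958703040611
(array([-0.429 , -0.2284,  0.0227]), array([ 0.011, -0.013, -2.57 ]))
```

Call:
{"op": "play_rows", "data": {
  "plan": [
    [-0.02, -0.01, 0, 0, 0, -0.12],
    [-0.04, -0.02, 0, 0, 0, -0.24],
    [-0.06, -0.03, 0, 0, 0, -0.36],
    [-0.08, -0.04, 0, 0, 0, -0.48],
    [-0.1, -0.05, 0, 0, 0, -0.6],
    [-0.12, -0.06, 0, 0, 0, -0.72],
    [-0.14, -0.07, 0, 0, 0, -0.84],
    [-0.16, -0.08, 0, 0, 0, -0.96],
    [-0.18, -0.09, 0, 0, 0, -1.08],
    [-0.2, -0.105, 0, 0, 0, -1.2],
    [-0.22, -0.115, 0, 0, 0, -1.32],
    [-0.24, -0.125, 0, 0, 0, -1.44],
    [-0.26, -0.135, 0, 0, 0, -1.56],
    [-0.28, -0.145, 0, 0, 0, -1.68],
    [-0.3, -0.155, 0, 0, 0, -1.8],
    [-0.32, -0.165, 0, 0, 0, -1.92],
    [-0.34, -0.18, 0, 0, 0, -2.04],
    [-0.36, -0.19, 0, 0, 0, -2.16],
    [-0.38, -0.2, 0, 0, 0, -2.28],
    [-0.38, -0.2, 0, 0, 0, -2.28]
  ]
}}

```text
clock: 40.83
ee_pos: [0.425, 0.0325, 0.2013]
tcp_rot: [-0.0, 0.819, 0.574, 0.002]
ft_force: [0.1, 0.0, -1.3]
width: 0.0498
gripper_force: 30.0
```

```bash
python3 - <<'E'
from h import *
s=log();T=tcp();print(s['qpos'].round(3),s['ee_pos'].round(4),s['width'],s['gripper_force'])
print(go([.43,.08,.17],Tpose([-.07,-.9975],0,-1)))
E
```

```text
[-0.739  0.071  0.605  2.143 -0.054  0.937 -0.452] [0.425  0.0325 0.2013] 0.04978979639560923 29.957761330297217
(array([ 0.0461, -0.0116,  0.0502]), array([ 0.002, -0.004, -0.278]))
```

Call:
{"op": "play_rows", "data": {
  "plan": [
    [0.015, -0.004, 0.01, 0, 0, -0.12],
    [0.03, -0.008, 0.02, 0, 0, -0.24],
    [0.046, -0.012, 0.03, 0, 0, -0.278],
    [0.046, -0.012, 0.03, 0, 0, -0.278],
    [0.046, -0.012, 0.03, 0, 0, -0.278]
  ]
}}

```text
clock: 41.25
ee_pos: [0.4306, 0.0756, 0.1715]
tcp_rot: [0.001, 0.735, 0.678, 0.001]
ft_force: [-0.2, -0.6, -0.6]
width: 0.0498
gripper_force: 30.0
```

```bash
python3 - <<'E'
from h import *
s=log();print(s['qpos'].round(3),s['ee_pos'].round(4),s['width'],s['gripper_force'])
print(go([.43,.05,.12],Tpose([-.07,-.9975],np.radians(70),-1)))
E
```

```text
[-0.764  0.14   0.548  2.155 -0.096  0.866 -0.24 ] [0.4306 0.0756 0.1715] 0.049803878886779014 29.958681705174968
(array([-0.0432,  0.0016,  0.0579]), array([-0.004, -1.223, -0.012]))
```

Call:
{"op": "play_rows", "data": {
  "plan": [
    [-0.004, 0, 0, 0, -0.12, 0],
    [-0.008, 0, 0, 0, -0.24, 0],
    [-0.012, 0, 0, 0, -0.36, 0],
    [-0.016, 0, 0.005, 0, -0.48, 0],
    [-0.02, 0, 0.01, 0, -0.6, 0],
    [-0.025, 0, 0.02, 0, -0.72, 0],
    [-0.03, 0, 0.03, 0, -0.84, 0],
    [-0.035, 0, 0.04, 0, -0.96, 0],
    [-0.04, 0, 0.05, 0, -1.08, 0],
    [-0.043, 0.001, 0.058, 0, -1.18, -0.01],
    [-0.043, 0.001, 0.058, 0, -1.223, -0.01],
    [-0.043, 0.001, 0.058, 0, -1.223, -0.01],
    [-0.043, 0.001, 0.058, 0, -1.223, -0.01]
  ]
}}

```text
clock: 42.33
ee_pos: [0.4297, 0.0326, 0.1144]
tcp_rot: [0.39, 0.601, 0.558, -0.419]
ft_force: [-0.5, 0.1, -0.4]
width: 0.0502
gripper_force: 30.0
```

```bash
python3 - <<'E'
from h import *
s=log();T=tcp();print(s['qpos'].round(3),(T[:3,3]-.0187*T[:3,2]).round(4),s['width'],s['gripper_force'])
Rt=Tpose([-.07,-.9975],np.radians(70),-1)
print(go([.43,.05,.062],Rt),go([.43,.05,.054],Rt))
E
```

```text
[-1.137  0.829  0.588  2.027  0.509  1.267 -0.984] [0.431  0.0501 0.1208] 0.05017217385536875 29.958740818547085
(array([ 0.0551, -0.001 ,  0.0203]), array([-0.002, -0.001, -0.002])) (array([ 0.0626, -0.001 ,  0.0231]), array([-0.002, -0.001, -0.002]))
```

Call:
{"op": "play_rows", "data": {
  "plan": [
    [0.018, 0, 0.006, 0, 0, 0],
    [0.036, 0, 0.013, 0, 0, 0],
    [0.047, 0, 0.017, 0, 0, 0],
    [0.055, 0, 0.02, 0, 0, 0],
    [0.058, 0, 0.021, 0, 0, 0],
    [0.06, 0, 0.022, 0, 0, 0],
    [0.062, 0, 0.023, 0, 0, 0],
    [0.063, 0, 0.023, 0, 0, 0],
    [0.063, 0, 0.023, 0, 0, 0]
  ]
}}

```text
clock: 43.08
ee_pos: [0.4294, 0.0325, 0.0482]
tcp_rot: [0.39, 0.6, 0.558, -0.42]
ft_force: [0.1, -1.0, 0.9]
width: 0.0498
gripper_force: 30.0
```

Call:
{"op": "play_rows", "data": {
  "plan": [
    [0.001, 0, 0.0005, 0, 0, 0],
    [0.002, 0, 0.001, 0, 0, 0],
    [0.003, 0, 0.001, 0, 0, 0],
    [0.003, 0, 0.001, 0, 0, 0]
  ]
}}

```text
clock: 43.42
ee_pos: [0.4291, 0.0324, 0.0479]
tcp_rot: [0.392, 0.599, 0.556, -0.422]
ft_force: [-2.9, 5.8, 15.5]
width: 0.0498
gripper_force: 30.0
```

Call:
{"op": "play_rows", "data": {
  "plan": [
    [0, 0, 0, 0, 0, 0],
    [0, 0, 0, 0, 0, 0],
    [0, 0, 0, 0, 0, 0],
    [0, 0, 0, 0, 0, 0],
    [0, 0, -0.015, 0, 0, 0],
    [0, 0, -0.04, 0, 0, 0],
    [0, 0, -0.08, 0, 0, 0],
    [-0.04, 0, -0.1, 0, 0.1, 0],
    [-0.08, 0, -0.12, 0, 0.22, 0],
    [-0.12, 0, -0.14, 0, 0.34, 0],
    [-0.16, 0, -0.16, 0, 0.46, 0],
    [-0.19, 0, -0.16, 0, 0.58, 0],
    [-0.22, 0, -0.15, 0, 0.7, 0],
    [-0.24, 0, -0.13, 0, 0.82, 0],
    [-0.26, 0, -0.12, 0, 0.94, 0],
    [-0.26, 0, -0.11, 0, 1.06, 0],
    [-0.26, 0, -0.11, 0, 1.16, 0],
    [-0.26, 0, -0.11, 0, 1.222, 0],
    [-0.26, 0, -0.11, 0, 1.222, 0]
  ],
  "gripper": -1
}}

```text
clock: 45.0
ee_pos: [0.4298, 0.0428, 0.3267]
tcp_rot: [-0.002, 0.735, 0.678, 0.002]
ft_force: [-0.4, -0.6, -0.9]
width: 0.0867
gripper_force: 0.0
```

```bash
python3 - <<'E'
from h import *
s=log();T=tcp();print(s['qpos'].round(3),T[:3,3].round(4),T[:2,1].round(3))
for b in bottles('wrist',T,.09,'pics/w9.png'): print(b)
print(go([.4305,.0475,.117],down(-.07)))
E
```

```text
[-0.952 -0.078  0.727  1.952  0.049  1.247 -0.323] [0.4298 0.0428 0.3267] [ 0.997 -0.08 ]
(array([ 0.6649, -0.1446]), array([37., 94.]), np.float32(-79.6))
(array([ 0.1677, -0.1061]), array([93., 38.]), np.float32(72.0))
(array([ 0.6288, -0.002 ]), array([61., 72.]), np.float32(-0.9))
(array([0.4304, 0.0495]), array([56., 47.]), np.float32(85.5))
(array([0.6302, 0.0775]), array([52., 71.]), np.float32(-2.0))
(array([0.0022, 0.0006, 0.228 ]), array([-0.001, -0.002, -0.007]))
```

Bottle C is standing at the same spot, so I'll grasp its cap.

Call:
{"op": "play_rows", "data": {
  "plan": [
    [0.001, 0.001, 0.04, 0, 0, 0],
    [0.001, 0.001, 0.08, 0, 0, 0],
    [0.001, 0.001, 0.12, 0, 0, 0],
    [0.001, 0.001, 0.16, 0, 0, 0],
    [0.001, 0.001, 0.19, 0, 0, 0],
    [0.001, 0.001, 0.21, 0, 0, 0],
    [0.001, 0.001, 0.223, 0, 0, 0],
    [0.001, 0.001, 0.228, 0, 0, 0],
    [0.001, 0.001, 0.228, 0, 0, 0],
    [0.001, 0.001, 0.228, 0, 0, 0]
  ]
}}

```text
clock: 45.88
ee_pos: [0.4315, 0.0488, 0.0982]
tcp_rot: [-0.001, 0.732, 0.682, -0.0]
ft_force: [0.6, 0.2, 0.5]
width: 0.087
gripper_force: 0.0
```

Call:
{"op": "play_rows", "data": {
  "plan": [
    [0, 0, 0, 0, 0, 0],
    [0, 0, 0, 0, 0, 0],
    [0, 0, 0, 0, 0, 0],
    [0, 0, 0, 0, 0, 0],
    [0, 0, 0, 0, 0, 0],
    [0, 0, 0, 0, 0, 0],
    [0, 0, 0, 0, 0, 0],
    [0, 0, 0, 0, 0, 0],
    [0, 0, 0, 0, 0, 0],
    [0, 0, 0, 0, 0, 0],
    [0, 0, 0, 0, 0, 0],
    [0, 0, 0, 0, 0, 0],
    [0, 0, -0.02, 0, 0, 0],
    [0, 0, -0.05, 0, 0, 0],
    [0, 0, -0.08, 0, 0, 0],
    [0, 0, -0.11, 0, 0, 0],
    [0, 0, -0.14, 0, 0, 0],
    [0, 0, -0.15, 0, 0, 0],
    [0, 0, -0.15, 0, 0, 0]
  ],
  "gripper": 1
}}

```text
clock: 47.47
ee_pos: [0.4328, 0.0484, 0.2503]
tcp_rot: [-0.0, 0.732, 0.681, 0.003]
ft_force: [0.5, 0.1, -1.3]
width: 0.0315
gripper_force: 30.0
```

```bash
python3 - <<'E'
from h import *
s=log();T=tcp();print(s['qpos'].round(3),s['ee_pos'].round(4),s['width'],s['gripper_force'],s['ft_force'].round(1))
print('p1',go([.635,-.0905,.265],down(1.56)),'p4',go([.637,.161,.265],down(1.56)))
E
```

```text
[-0.975  0.016  0.796  2.068 -0.018  1.058 -0.242] [0.4328 0.0484 0.2503] 0.03153884457571152 29.995791977271438 [ 0.5  0.1 -1.3]
p1 (array([-0.124 ,  0.2116,  0.0042]), array([ 7.000e-03, -1.000e-03, -1.632e+00])) p4 (array([0.127 , 0.1955, 0.0055]), array([ 7.000e-03, -1.000e-03, -1.632e+00]))
```

Call:
{"op": "play_rows", "data": {
  "plan": [
    [0, 0, 0, 0, 0, -0.12],
    [0.01, 0.02, 0, 0, 0, -0.24],
    [0.02, 0.04, 0, 0, 0, -0.36],
    [0.03, 0.06, 0, 0, 0, -0.48],
    [0.04, 0.08, 0, 0, 0, -0.6],
    [0.05, 0.1, 0, 0, 0, -0.72],
    [0.06, 0.11, 0, 0, 0, -0.84],
    [0.07, 0.12, 0, 0, 0, -0.96],
    [0.08, 0.13, 0, 0, 0, -1.08],
    [0.09, 0.14, 0, 0, 0, -1.2],
    [0.1, 0.15, 0, 0, 0, -1.32],
    [0.11, 0.165, 0, 0, 0, -1.44],
    [0.12, 0.18, 0, 0, 0, -1.54],
    [0.127, 0.196, 0, 0, 0, -1.632],
    [0.127, 0.196, 0, 0, 0, -1.632],
    [0.127, 0.196, 0, 0, 0, -1.632],
    [0.127, 0.196, 0, 0, 0, -1.632]
  ]
}}

```text
clock: 48.88
ee_pos: [0.6349, 0.1594, 0.2461]
tcp_rot: [-0.002, 0.007, 1.0, -0.0]
ft_force: [-0.6, -1.2, -1.5]
width: 0.0312
gripper_force: 30.0
```

```bash
python3 - <<'E'
from h import *
s=log();T=tcp();print(s['qpos'].round(3),s['ee_pos'].round(4),s['width'],s['gripper_force'],s['ft_force'].round(1))
print(go([.638,.161,.122],down(1.56)))
E
```

```text
[-0.659  0.446  0.499  1.578 -0.226  1.179  1.444] [0.6349 0.1594 0.2461] 0.03118466573855445 29.9939309572801 [-0.6 -1.2 -1.5]
(array([-0.0037,  0.0016,  0.1428]), array([-0.   , -0.004, -0.003]))
```

Call:
{"op": "play_rows", "data": {
  "plan": [
    [-0.003, 0.001, 0.03, 0, 0, 0],
    [-0.003, 0.001, 0.06, 0, 0, 0],
    [-0.003, 0.001, 0.08, 0, 0, 0],
    [-0.003, 0.001, 0.1, 0, 0, 0],
    [-0.003, 0.001, 0.115, 0, 0, 0],
    [-0.003, 0.001, 0.127, 0, 0, 0],
    [-0.003, 0.001, 0.135, 0, 0, 0],
    [-0.003, 0.001, 0.14, 0, 0, 0],
    [-0.003, 0.001, 0.143, 0, 0, 0],
    [-0.003, 0.001, 0.144, 0, 0, 0],
    [-0.003, 0.001, 0.144, 0, 0, 0]
  ]
}}

```text
clock: 49.8
ee_pos: [0.6394, 0.1616, 0.1049]
tcp_rot: [0.0, 0.006, 1.0, 0.001]
ft_force: [-0.1, 0.4, -0.3]
width: 0.031
gripper_force: 30.0
```

Call:
{"op": "play_rows", "data": {
  "plan": [
    [0, 0, 0, 0, 0, 0],
    [0, 0, 0, 0, 0, 0],
    [0, 0, 0, 0, 0, 0],
    [0, 0, 0, 0, 0, 0],
    [0, 0, -0.03, 0, 0, 0],
    [0, 0, -0.07, 0, 0, 0],
    [0, 0, -0.11, 0, 0, 0],
    [0, 0, -0.15, 0, 0, 0],
    [0, 0, -0.19, 0, 0, 0],
    [0, 0, -0.23, 0, 0, 0],
    [0, 0, -0.25, 0, 0, 0],
    [0, 0, -0.25, 0, 0, 0]
  ],
  "gripper": -0.3
}}

```text
clock: 50.8
ee_pos: [0.6415, 0.161, 0.3613]
tcp_rot: [0.005, 0.006, 1.0, 0.003]
ft_force: [0.1, 0.6, 0.7]
width: 0.0562
gripper_force: 0.0
```

```bash
python3 - <<'E'
from h import *
s=log();T=tcp();print(s['qpos'].round(3),s['ee_pos'].round(4))
im=ctrl.get_image('wrist');cv2.imwrite('pics/w10.png',im[:,:,::-1])
# white caps: cast at z=.134
h=cv2.cvtColor(im,cv2.COLOR_RGB2HSV)
im2=ctrl.get_image('side');cv2.imwrite('pics/s3.png',im2[:,:,::-1])
a=np.hstack([cv2.resize(im[90:290,100:440],(400,235)),cv2.resize(im2[130:290,240:420],(400,356))[:235]]) if 0 else None
x=cv2.resize(im[90:290,60:440],(570,300),interpolation=cv2.INTER_CUBIC); y=cv2.resize(im2[120:270,220:430],(420,300),interpolation=cv2.INTER_CUBIC)
cv2.imwrite('pics/m1.png',np.vstack([x,cv2.copyMakeBorder(y,0,0,0,150,0)])[:,:,::-1])
print(delta([.6964,.0325,.35],Rt=down(-.018)))
E
```

```text
[-0.669  0.386  0.526  1.404 -0.196  1.391  1.416] [0.6415 0.161  0.3613]
(array([-0.0587, -0.1279,  0.0049]), array([ 3.000e-03, -1.000e-03,  1.577e+00]))
```

View pics/m1.png

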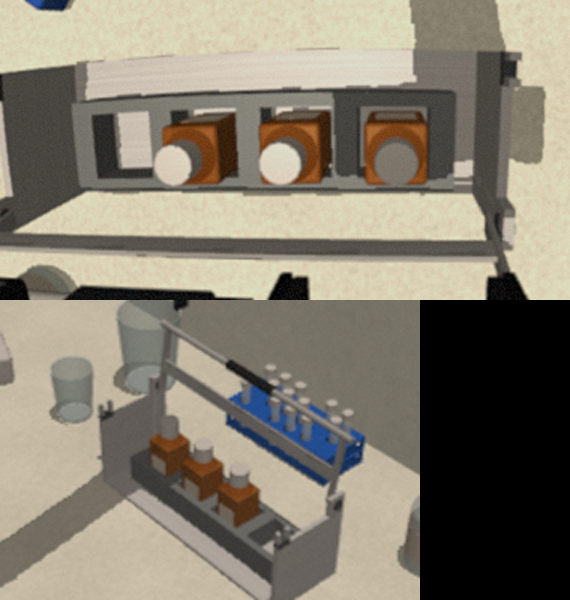

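The view shows all three bottles upright at the same depth, in pockets 2, 3 and 4. Now the bar.

Call:
{"op": "play_rows", "data": {
  "plan": [
    [0, -0.01, 0, 0, 0, 0.12],
    [0, -0.02, 0, 0, 0, 0.24],
    [-0.01, -0.03, 0, 0, 0, 0.36],
    [-0.01, -0.04, 0, 0, 0, 0.48],
    [-0.02, -0.05, 0, 0, 0, 0.6],
    [-0.02, -0.06, 0, 0, 0, 0.72],
    [-0.03, -0.07, 0, 0, 0, 0.84],
    [-0.03, -0.08, 0, 0, 0, 0.96],
    [-0.04, -0.09, 0, 0, 0, 1.08],
    [-0.05, -0.1, 0, 0, 0, 1.2],
    [-0.059, -0.11, 0, 0, 0, 1.32],
    [-0.059, -0.12, 0, 0, 0, 1.44],
    [-0.059, -0.128, 0, 0, 0, 1.54],
    [-0.059, -0.128, 0, 0, 0, 1.577],
    [-0.059, -0.128, 0, 0, 0, 1.577],
    [-0.059, -0.128, 0, 0, 0, 1.577]
  ]
}}

```text
clock: 52.23
ee_pos: [0.6961, 0.0329, 0.3522]
tcp_rot: [-0.002, 0.713, 0.701, -0.001]
ft_force: [-0.1, 0.8, 0.6]
width: 0.0569
gripper_force: 0.0
```

```bash
python3 - <<'E'
from h import *
s=log();T=tcp();print(s['qpos'].round(3),s['ee_pos'].round(4))
print(delta([.6964,.0325,.2402],Rt=down(-.018)))
im=ctrl.get_image('wrist');cv2.imwrite('pics/w11.png',im[:,:,::-1])
g=cv2.cvtColor(im,cv2.COLOR_RGB2GRAY)[100:262,250:400]
n,l,st,ct=cv2.connectedComponentsWithStats((g<45).astype(np.uint8)); 
for i in range(1,n):
    if st[i,4]>100: print(st[i]+[250,100,0,0,0],cast('wrist',[ct[i]+[250,100]],.259,T).round(4))
E
```

```text
[-0.632  0.544  0.882  1.324 -0.414  1.465  0.204] [0.6961 0.0329 0.3522]
(array([-0.0006,  0.0007,  0.112 ]), array([-0.003, -0.001,  0.001]))
[ 315  170   22   92 1836] [[0.6966 0.0484 0.259 ]]
```

Call:
{"op": "play_rows", "data": {
  "plan": [
    [0, 0.001, 0.03, 0, 0, 0],
    [0, 0.001, 0.06, 0, 0, 0],
    [0, 0.001, 0.085, 0, 0, 0],
    [0, 0.001, 0.102, 0, 0, 0],
    [0, 0.001, 0.112, 0, 0, 0],
    [0, 0.001, 0.112, 0, 0, 0],
    [0, 0.001, 0.112, 0, 0, 0]
  ]
}}

```text
clock: 52.87
ee_pos: [0.6977, 0.033, 0.2423]
tcp_rot: [-0.001, 0.713, 0.701, 0.0]
ft_force: [-0.1, -0.3, 0.6]
width: 0.0564
gripper_force: 0.0
```

Call:
{"op": "play_rows", "data": {
  "plan": [
    [0, 0, 0, 0, 0, 0],
    [0, 0, 0, 0, 0, 0],
    [0, 0, 0, 0, 0, 0],
    [0, 0, 0, 0, 0, 0],
    [0, 0, 0, 0, 0, 0],
    [0, 0, 0, 0, 0, 0],
    [0, 0, 0, 0, 0, 0],
    [0, 0, 0, 0, 0, 0],
    [0, 0, 0, 0, 0, 0],
    [0, 0, 0, 0, 0, 0],
    [0, -0.009, -0.001, 0, 0, 0],
    [0, -0.018, -0.002, 0, 0, 0],
    [0, -0.026, -0.002, 0, 0, 0],
    [0, -0.035, -0.001, 0, 0, 0],
    [0, -0.043, 0, 0, 0, 0],
    [0, -0.051, 0.002, 0, 0, 0],
    [0, -0.058, 0.004, 0, 0, 0],
    [0, -0.066, 0.008, 0, 0, 0]
  ],
  "gripper": 1
}}

```text
clock: 54.37
ee_pos: [0.6318, 0.0344, 0.2349]
tcp_rot: [-0.0, 0.713, 0.701, 0.002]
ft_force: [4.4, 0.8, 4.1]
width: 0.015
gripper_force: 30.0
```

```bash
python3 - <<'E'
from h import *
s=log();T=tcp();print(s['qpos'].round(3),(T[:3,3]-.0187*T[:3,2]).round(4),s['width'],s['gripper_force'],s['ft_force'].round(1))
for th in(1.15,1.0,.85,.7,.55,.4,.25,.12,0):print(th,delta([.675-.11*np.cos(th),.033,.148+.11*np.sin(th)-.0187])[0])
E
```

```text
[-0.726  0.499  0.878  1.665 -0.414  1.172  0.238] [0.6318 0.0343 0.2536] 0.015037577948639637 29.995020031929016 [4.4 0.8 4.1]
1.15 [-0.0014 -0.0017  0.0051]
1.0 [-0.0017 -0.0162  0.013 ]
0.85 [-0.0019 -0.0294  0.0228]
0.7 [-0.0022 -0.041   0.0346]
0.55 [-0.0023 -0.0507  0.0479]
0.4 [-0.0025 -0.0582  0.0626]
0.25 [-0.0026 -0.0635  0.0782]
0.12 [-0.0027 -0.0662  0.0922]
0 [-0.0028 -0.067   0.1054]
```

Call:
{"op": "play_rows", "data": {
  "plan": [
    [0, -0.009, 0.005, 0, 0, 0],
    [0, -0.016, 0.01, 0, 0, 0],
    [0, -0.023, 0.015, 0, 0, 0],
    [0, -0.029, 0.02, 0, 0, 0],
    [0, -0.035, 0.026, 0, 0, 0],
    [0, -0.041, 0.032, 0, 0, 0],
    [0, -0.046, 0.038, 0, 0, 0],
    [0, -0.051, 0.045, 0, 0, 0],
    [0, -0.055, 0.052, 0, 0, 0],
    [0, -0.058, 0.06, 0, 0, 0],
    [0, -0.061, 0.068, 0, 0, 0],
    [0, -0.063, 0.075, 0, 0, 0],
    [0, -0.065, 0.082, 0, 0, 0],
    [0, -0.066, 0.088, 0, 0, 0],
    [0, -0.066, 0.088, 0, 0, 0]
  ]
}}

```text
clock: 55.62
ee_pos: [0.5698, 0.0358, 0.1465]
tcp_rot: [0.003, 0.713, 0.701, 0.004]
ft_force: [13.5, 2.0, -3.6]
width: 0.0149
gripper_force: 30.0
```

```bash
python3 - <<'E'
from h import *
s=log();T=tcp();g=(T[:3,3]-.0187*T[:3,2]);print(s['qpos'].round(3),g.round(4),s['width'],s['gripper_force'],s['ft_force'].round(1))
print(delta([.565,.033,.148-.0187+.003])[0])
E
```

```text
[-0.766  0.484  0.849  1.909 -0.449  0.939  0.279] [0.5696 0.0358 0.1652] 0.014926754833843486 29.996351301670074 [13.5  2.  -3.6]
[-0.0029 -0.0049  0.0141]
```

Call:
{"op": "play_rows", "data": {
  "plan": [
    [0, 0.002, 0.004, 0, 0, 0],
    [0, 0.003, 0.008, 0, 0, 0],
    [0, 0.003, 0.011, 0, 0, 0],
    [0, 0.003, 0.014, 0, 0, 0],
    [0, 0.003, 0.016, 0, 0, 0],
    [0, 0.003, 0.016, 0, 0, 0]
  ]
}}

```text
clock: 56.12
ee_pos: [0.5697, 0.0345, 0.1348]
tcp_rot: [-0.001, 0.713, 0.701, 0.002]
ft_force: [-5.1, 3.2, 33.3]
width: 0.0149
gripper_force: 30.0
```

Call:
{"op": "play_rows", "data": {
  "plan": [
    [0, 0, 0.001, 0, 0, 0],
    [0, 0, 0.002, 0, 0, 0],
    [0, 0, 0.002, 0, 0, 0],
    [0, 0, 0.002, 0, 0, 0]
  ]
}}

```text
clock: 56.45
ee_pos: [0.5697, 0.0342, 0.1333]
tcp_rot: [-0.001, 0.713, 0.701, 0.002]
ft_force: [-6.2, 2.6, 37.8]
width: 0.0146
gripper_force: 30.0
```

Call:
{"op": "play_rows", "data": {
  "plan": [
    [0, 0, 0, 0, 0, 0],
    [0, 0, 0, 0, 0, 0],
    [0, 0, 0, 0, 0, 0],
    [0, 0, 0, 0, 0, 0],
    [0, 0, 0, 0, 0, 0],
    [0, 0, -0.03, 0, 0, 0],
    [0, 0, -0.07, 0, 0, 0],
    [0, 0, -0.11, 0, 0, 0],
    [0, 0, -0.15, 0, 0, 0],
    [0, 0, -0.17, 0, 0, 0],
    [0, 0, -0.17, 0, 0, 0]
  ],
  "gripper": -0.3
}}

```text
clock: 57.37
ee_pos: [0.5707, 0.0341, 0.3026]
tcp_rot: [0.001, 0.713, 0.701, 0.003]
ft_force: [1.1, -0.2, -0.1]
width: 0.0562
gripper_force: 0.0
```

```bash
python3 - <<'E'
from h import *
s=log();T=tcp();print(s['qpos'].round(3),s['ee_pos'].round(4),s['width'])
im=ctrl.get_image('wrist');cv2.imwrite('pics/w12.png',im[:,:,::-1])
sd=ctrl.get_image('side');cv2.imwrite('pics/s4.png',sd[:,:,::-1])
tp=ctrl.get_image('top');cv2.imwrite('pics/t4.png',tp[:,:,::-1])
def dark(im,x0,x1,y0,y1,th):
    g=cv2.cvtColor(im,cv2.COLOR_RGB2GRAY)[y0:y1,x0:x1]
    n,l,st,ct=cv2.connectedComponentsWithStats((g<th).astype(np.uint8)); 
    return [(st[i]+[x0,y0,0,0,0],(ct[i]+[x0,y0]).round(1)) for i in range(1,n) if st[i,4]>50]
print('side',dark(sd,280,345,170,230,40)); W=dark(im,250,400,100,262,45); print('wrist',W)
x=cv2.resize(sd[150:290,250:420],(720,593),interpolation=cv2.INTER_CUBIC); cv2.imwrite('pics/m2.png',x[:,:,::-1])
# expected projections of grip centre in side for theta
c=ctrl.get_calibration('side')
for th in(0,.03,.06,.1):
    p=np.array([[.678-.11*np.cos(th),.0345,.148+.11*np.sin(th)]]); print(th,cv2.projectPoints(p,c['rvec'],c['tvec'],c['camera_matrix'],None)[0].ravel().round(1))
E
```

```text
[-0.875  0.323  0.966  1.722 -0.284  1.237  0.142] [0.5707 0.0341 0.3026] 0.0562153821842787
side [(array([302, 195,  23,  18, 125]), array([312.7, 203.1]))]
wrist [(array([362, 100,  27,   8,  92]), array([372.3, 104. ])), (array([361, 137,   9,  47, 109]), array([365.6, 156. ])), (array([ 314,  160,   18,  102, 1633]), array([322.3, 209.6])), (array([360, 208,  26,  31, 218]), array([371.5, 214.8]))]
0 [312.9 203.5]
0.03 [313.  202.7]
0.06 [313.  201.8]
0.1 [313.1 200.6]
```

View pics/m2.png

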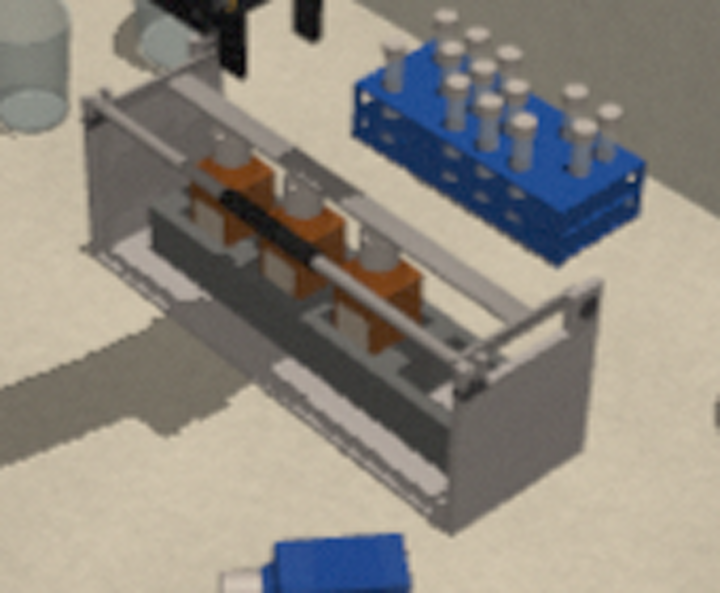

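The rod is in both notches, at (95,110) and (468,375). The grip's side-view pixel row is 203.1, against 203.5 expected for fully shut. I'll press once with closed fingertips to make sure.

Call:
{"op": "play_rows", "data": {
  "plan": [
    [0, -0.002, 0, 0, 0, 0],
    [0, -0.002, 0, 0, 0, 0],
    [0, -0.002, 0, 0, 0, 0],
    [0, -0.002, 0, 0, 0, 0],
    [0, -0.002, 0, 0, 0, 0],
    [0, -0.002, 0, 0, 0, 0],
    [0, -0.002, 0.04, 0, 0, 0],
    [0, -0.002, 0.08, 0, 0, 0],
    [0, -0.002, 0.115, 0, 0, 0],
    [0, -0.002, 0.13, 0, 0, 0],
    [0, -0.002, 0.138, 0, 0, 0],
    [0, -0.002, 0.143, 0, 0, 0],
    [0, -0.002, 0.146, 0, 0, 0],
    [0, -0.002, 0.147, 0, 0, 0],
    [0, -0.002, 0.147, 0, 0, 0]
  ],
  "gripper": 1
}}

```text
clock: 58.77
ee_pos: [0.5656, 0.0351, 0.1557]
tcp_rot: [-0.004, 0.713, 0.701, 0.001]
ft_force: [-15.2, 1.2, 28.6]
width: 0.0001
gripper_force: 14.7
```

Call:
{"op": "play_rows", "data": {
  "plan": [
    [0, 0, -0.01, 0, 0, 0],
    [0, 0, -0.04, 0, 0, 0],
    [0, 0, -0.08, 0, 0, 0],
    [0, 0, -0.12, 0, 0, 0],
    [0, 0, -0.16, 0, 0, 0],
    [0, 0, -0.16, 0, 0, 0],
    [0, 0, -0.16, 0, 0, 0]
  ]
}}

```text
clock: 59.35
ee_pos: [0.5686, 0.0344, 0.3148]
tcp_rot: [0.001, 0.713, 0.701, 0.004]
ft_force: [0.0, -1.1, -1.5]
width: 0.0004
gripper_force: 0.0
```

```bash
python3 - <<'E'
from h import *
sd=ctrl.get_image('side')
g=cv2.cvtColor(sd,cv2.COLOR_RGB2GRAY)[170:230,280:345]
n,l,st,ct=cv2.connectedComponentsWithStats((g<40).astype(np.uint8)); i=1+st[1:,4].argmax(); print(ct[i]+[280,170])
print(ctrl.get_state()['ft_force'].round(1)); print(ctrl.close_job())
E
```

```text
[312.54761905 202.97619048]
[-0.3 -0.  -1. ]
the job is handed in; nothing more can be done
None
```

The job is handed in: the three amber bottles I found (no fourth was visible) stand upright in pockets 2, 3 and 4, and the bar is down with its rod in both notches, confirmed by pressing on it; the simulator gave no verdict.

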